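# Scrub a gearbox housing and load the index table with its covers

### The job

Get the gearbox build ready: scrub out the two open aluminium housings with the long brush, the tall one first and then the short one, each with three strokes right down to the bottom and back up towards the rim, then stand the brush upright in its pot again. Lay every gearbox cover on the bench flat down, boss up, in a nest of its own shape on the round index table, one to a nest. Push the table round by its posts until the notch in its edge faces the white mark on the base, and leave the other things on the bench where they are.

Things in the scene. Friction and masses are not known exactly. Their poses are not given: they have to be found in the camera images.
- tall_floor (a point): centre of the floor inside the bore of the taller housing, 8 mm above the bench: a fixed open round aluminium can with steel ribs round it, 95 mm high (rim 87 mm above this floor), 76 mm outside, bore 64 mm diameter, open at the top, on a flat round foot 94 mm across
- short_floor (a point): centre of the floor inside the bore of the shorter, wider housing, 8 mm above the bench: of the same make, 70 mm high (rim 62 mm above this floor), 82 mm outside, bore 70 mm diameter, open at the top
- brush: loose long brush, 180 mm over all, standing upright head down in its stand at the start: black bristle head (rigid) 42 mm diameter and 55 mm long at the bottom, thin neck (10 mm diameter), round wooden handle 17 mm diameter from 80 mm to 180 mm above its lower end. Origin: centre of the lower end face of the head; z along the handle, upwards. 120 g
- brush_grip (a point): point on the brush's handle axis, 160 mm above its lower end, 20 mm below the handle's top end: a good place to grip from above with the fingers pointing down along the handle
- stand_floor (a point): centre of the floor inside the brush stand, 8 mm above the bench. The stand is a fixed grey round pot: 64 mm outside, 56 mm inside diameter, rim 65 mm above the bench, on a flat black foot 92 mm across
- mark (a point): inner tip of the white pointer mark on a tongue of the index table's fixed round steel base (268 mm across, 12 mm high), beside the dial's edge, 136 mm from the dial's axis, 12 mm above the bench
- dial (a joint): angle of the round dial on the base, rad, counter-clockwise from above positive; 0 = the dial's notch faces the mark exactly; range -2.6 to 2.6. It turns with stiff friction (about 0.25 N m: some 2.5 N at a post) and stays where it is left. Start 0.6 to 1.5. Four steel posts for pushing it round (14 mm diameter, 42 mm high above the dial's top) stand on it 108 mm from its axis, in the directions of the dial's +x, +y, -x and -y
- dial_center (a point): centre of the dial's flat top, 22 mm above the bench (aluminium disc, 260 mm across, 10 mm thick); its axes turn with the dial, x towards the notch, z up
- notch (a point): middle of the only notch (20 mm wide, 12 mm deep) in the dial's rim, 124 mm from the dial's axis, at the height of the dial's top; the +x post stands just inside it
- nest_square_a (a point): centre of the floor (the dial's top, 22 mm above the bench) of a nest with a 5 mm wide, 6 mm high steel border: square, opening 59 x 59 mm; 75 mm from the dial's axis, 45 deg counter-clockwise from the notch. Axes those of the dial; its sides are parallel to the dial's x and y
- nest_square_b (a point): centre of the floor (the dial's top, 22 mm above the bench) of a nest with a 5 mm wide, 6 mm high steel border: square, opening 59 x 59 mm; 75 mm from the dial's axis, 225 deg counter-clockwise from the notch. Axes those of the dial; its sides are parallel to the dial's x and y
- nest_round_a (a point): centre of the floor (the dial's top, 22 mm above the bench) of a nest with a 5 mm wide, 6 mm high steel border: round, opening 63 mm diameter; 75 mm from the dial's axis, 135 deg counter-clockwise from the notch. Axes those of the dial
- nest_round_b (a point): centre of the floor (the dial's top, 22 mm above the bench) of a nest with a 5 mm wide, 6 mm high steel border: round, opening 63 mm diameter; 75 mm from the dial's axis, 315 deg counter-clockwise from the notch. Axes those of the dial
- cover_square1: square gearbox cover, plate 56 x 56 mm, x and y along its sides; its origin is the centre of the plate's underside; z up the boss. A 6 mm thick aluminium plate with a round boss on its upper face (26 mm diameter, 28 mm high, top 34 mm above the underside), best gripped by the boss from above. 120 g or so. May be absent.
- cover_square2: a second square cover, the same as the first and interchangeable with it; its origin is the centre of the plate's underside; z up the boss. A 6 mm thick aluminium plate with a round boss on its upper face (26 mm diameter, 28 mm high, top 34 mm above the underside), best gripped by the boss from above. 120 g or so. May be absent.
- cover_round1: round gearbox cover, plate 60 mm diameter; its origin is the centre of the plate's underside; z up the boss. A 6 mm thick aluminium plate with a round boss on its upper face (26 mm diameter, 28 mm high, top 34 mm above the underside), best gripped by the boss from above. 120 g or so. May be absent.
- cover_round2: a second round cover, the same as the first and interchangeable with it; its origin is the centre of the plate's underside; z up the boss. A 6 mm thick aluminium plate with a round boss on its upper face (26 mm diameter, 28 mm high, top 34 mm above the underside), best gripped by the boss from above. 120 g or so. May be absent.
- tape: bystander, to be left alone: roll of grey tape, 90 mm across, 24 mm high
- meter: bystander, to be left alone: green hand multimeter, 140 x 75 x 34 mm
- battery: bystander, to be left alone: blue battery pack, 130 x 45 x 26 mm
- driver: bystander, to be left alone: screwdriver lying flat, 180 mm long
- spanner: bystander, to be left alone: open spanner lying flat, 160 mm long
- motor: bystander, to be left alone: plain steel motor, a cylinder 44 mm across and 50 mm high, standing
Things that resemble listed ones, but are neither listed nor needed, are in the scene too. What is shaped like the cover_square2 but purple is not meant. What is shaped like the part that bears short_floor but green is not meant.

How it is judged:
By the outcome, as a careful person would: the job done as asked, in the order asked, and still so for the second after the job is handed in, with the robot touching nothing.
Of cover_square1, cover_square2, cover_round1, cover_round2 only 3 to 4 are there at a start; the rules pass over those that are not, and their reading is None.
At some moment in a run one of cover_square1, cover_square2, cover_round1, cover_round2 may be knocked a few centimetres aside while the robot is not near it.
It also fails if it takes over 208 s, if anything falls off the work surface, if the arm or the gripper's body presses on something with over 40 N, if the wrist force passes 120 N, or if a joint passes its speed limit or range.

### The arm

A 7-joint arm with a two-finger parallel gripper is mounted at the origin on the work surface. World frame = base frame: x ahead of the robot, y to its left, z up, the work surface at z = 0. Lengths are in m, angles in rad, forces in N, time in s.
With the tool pointing down it reaches from about 0.35 to 0.9 m from the base axis. Payload 19.9 kg.
Tool frame: the origin (TCP) lies between the finger pads; the fingertips stand 25 mm ahead of it and the grasp point (between the pads) lies 6 mm ahead of it (arm.tip_reach is the distance from the TCP to the fingertips, in m); z points along the fingers, y is the direction in which the jaws open and shut (so a half turn about z gives the same grasp; the last joint's range is limited). The gripper opens to 85 mm and grips with 20 to 120 N. Pads are 22 mm wide; open, the fingers measure 114 mm over their backs; the gripper's body (76 mm by 85 mm) begins 54 mm behind the grasp point. The pads swing forward as they close: fully open they stand 13 mm farther back than shut.
Start: joints at [1.256, 0.417, -0.01, 1.614, 0.005, 1.111, -0.053], TCP at [0.169, -0.602, 0.256] pointing down, gripper open.
Joint ranges: [-2.81, 2.81], [-0.39, 2.02], [-1.27, 1.25], [0.06, 2.57], [-1.19, 4.33], [0.19, 2], [-2.82, 2.82]. Speed limits (rad/s): [1.89, 1.89, 2.39, 2.39, 3.01, 3.01, 3.01].

### API

Orientations are given as a rotation vector (axis times angle).
In Python, from cell import arm gives the robot as it stands. The module is installed in compiled form; this text tells all that it offers.
- The arm moves only by the tool apply_moves, never from a script. Its argument "increments" is a list of rows, each a list of 7 numbers: the turn, a rotation vector about the world's x, y, z in rad, then the shift along the world's x, y, z in cm, then the finger opening in cm, from 0 to 8.54. In form: [[wx, wy, wz, dx, dy, dz, gripper], ...]. A call has 1 to 20 rows; each row is the pose to reach, as a shift and turn from the pose measured when the call began; what a row does not reach only later rows make up. A row lasts 1/10 s, in which the tool goes at most 50 mm and 8.59 degrees, less where a joint would pass 70% of its speed; a pose out of reach is approached as far as the arm can. A call with a gripper value outside its range is refused whole. The fingers move at their own pace and stop on an object; the grip force is fixed at half the most. Time passes only in rows, so rows that repeat a pose let the fingers close. It gives the time, the measured TCP pose, the force and the opening at its end, in the units of the state.
- arm.state(): the state, without advancing time (a new reading comes with each control period).
- arm.camera(name): name is "side" or "top" or "wrist"; returns the picture (480x640x3 uint8, red, green, blue); there is no depth.
- arm.camera_params(name): a dict with "intrinsics" (3x3 intrinsics, pixels), "eye" and "attitude" of the camera in the world. Camera axes: x right, y down, z forward; pixel columns grow to the right and rows downward; lengths in m; the calibration is good to about 2 mm. The wrist camera is an equidistant fisheye: a pixel r from the principal point sees the ray r / f radians off the axis. A picture is of the moment at which its call begins: read the wrist's pose just before it. camera_params takes no time and is no camera call; for the wrist camera it gives the pose at the moment of the call.
- arm.finish_job(): hands the job in, once; it reports no verdict.
The state is a dict: "clock": time; "q": joint angles; "qd": joint speeds; "joint_torque": joint torques, N m; "position": TCP position; "orientation": TCP orientation; "contact_force": force on the tool from outside, world axes, zero at the start; "wrist_torque": the same for the moment, N m; "finger_gap": finger opening in m.
Only numpy, scipy, OpenCV 4.12 (cv2) and the standard library are available. Lean on these libraries where they do the work, as an engineer would, in place of code of your own. Each camera call takes 0.05 s, during which the arm holds its last target.

## Working session

There is one attempt and no reset: what is moved stays moved. The work goes in short steps, Python scripts to look and compute and a tool call to move; the robot and the scene stay as the last step left them, time stands still between calls to the robot, and variables do not carry over. Pictures are saved under pics/ and viewed, and the job is handed in when it is done.

Besides the shell and the picture viewer there is one more tool, called as name([rows], argument=value, ...), one row to a line, values as JSON. apply_moves: Moves the arm, as the interface text tells. Its arguments: {"type":"object","properties":{"increments":{"type":"array"}},"required":["increments"]}

```bash
ls; mkdir -p pics; python3 - <<'E'
from cell import arm
import cv2
for n in("top","side","wrist"):
    p=arm.camera_params(n); print(n,p)
    im=arm.camera(n); cv2.imwrite(f"pics/{n}0.png",im[:,:,::-1])
print(arm.state())
E
```

```text
pics
top {'intrinsics': array([[506.47977829,   0.        , 327.22472617],
       [  0.        , 506.47977829, 238.74927326],
       [  0.        ,   0.        ,   1.        ]]), 'eye': array([ 0.44757522, -0.01292717,  1.24952178]), 'attitude': array([-2.14153102,  2.19282214, -0.13550975])}
side {'intrinsics': array([[614.10206603,   0.        , 326.43480871],
       [  0.        , 614.10206603, 243.71176915],
       [  0.        ,   0.        ,   1.        ]]), 'eye': array([ 0.48113295, -1.19208544,  0.88082131]), 'attitude': array([-2.13812091,  0.06969987, -0.04447619])}
wrist {'intrinsics': array([[371.64829954,   0.        , 321.23330972],
       [  0.        , 371.64829954, 237.98366725],
       [  0.        ,   0.        ,   1.        ]]), 'eye': array([ 0.24311209, -0.58207302,  0.3730825 ]), 'attitude': array([ 2.30313657, -1.74439051, -0.26795744])}
{'clock': 0.15, 'q': array([ 1.25549261,  0.41784577, -0.01028998,  1.61402947,  0.00469268,
        1.11068171, -0.05303074]), 'qd': array([-8.29778072e-04, -2.99116665e-03, -5.32675767e-04, -1.69422215e-03,
        1.63129318e-05, -5.26254351e-04,  4.92762145e-04]), 'joint_torque': array([-9.60852485e-04, -8.64757061e+01,  6.78275563e-01, -4.35055125e+01,
        1.90645427e-02,  5.79414729e-03, -6.81125402e-05]), 'position': array([ 0.16892295, -0.60149263,  0.25580116]), 'orientation': array([-3.11129704e+00, -4.28562814e-01,  3.20621421e-04]), 'contact_force': array([ 0.44384871,  0.4482491 , -0.92861777]), 'wrist_torque': array([ 0.02264784,  0.00420229, -0.0404791 ]), 'finger_gap': 0.08560725789726958}
```

View pics/top0.png

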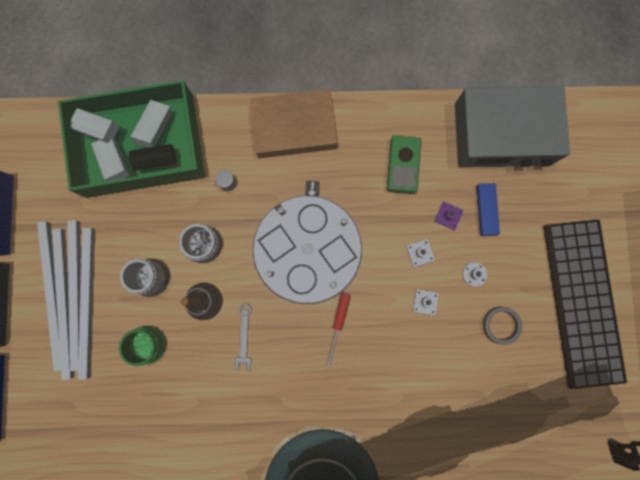

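View pics/side0.png

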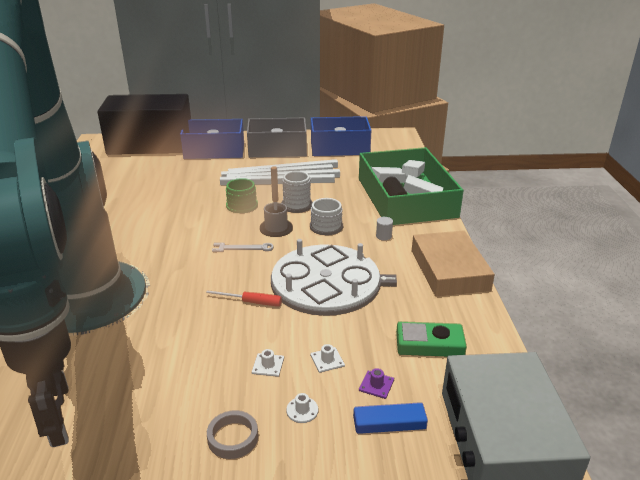

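View pics/wrist0.png

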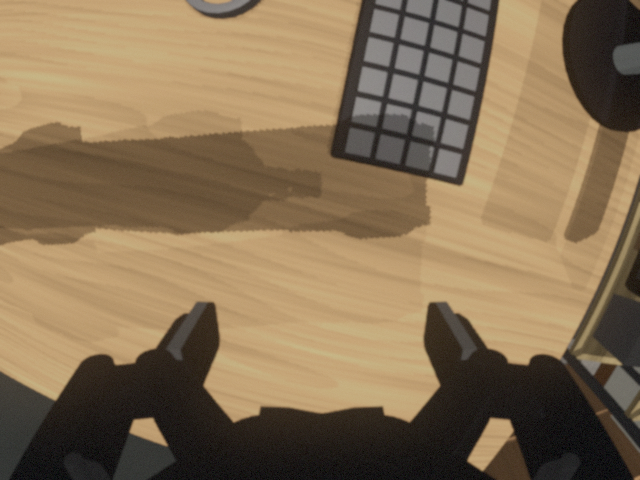

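```bash
cat > h.py <<'E'
import numpy as np,cv2
from scipy.spatial.transform import Rotation as R
from cell import arm
def ray(n,px,p=None):
    p=p or arm.camera_params(n);K=p["intrinsics"];u=(px[0]-K[0,2])/K[0,0];v=(px[1]-K[1,2])/K[1,1]
    if n=="wrist":
        r=np.hypot(u,v);s=np.sin(r)/r if r>1e-9 else 1;d=np.array([u*s,v*s,np.cos(r)])
    else:d=np.array([u,v,1.])
    return np.array(p["eye"]),R.from_rotvec(p["attitude"]).apply(d)
def plane(n,px,z,p=None):
    e,d=ray(n,px,p);return e+d*(z-e[2])/d[2]
def proj(n,X,p=None):
    p=p or arm.camera_params(n);K=p["intrinsics"]
    c=R.from_rotvec(p["attitude"]).inv().apply(np.atleast_2d(X)-p["eye"])
    if n=="wrist":
        rho=np.hypot(c[:,0],c[:,1]);th=np.arctan2(rho,c[:,2]);s=th/np.maximum(rho,1e-9)
        u,v=c[:,0]*s,c[:,1]*s
    else:u,v=c[:,0]/c[:,2],c[:,1]/c[:,2]
    return np.c_[u*K[0,0]+K[0,2],v*K[1,1]+K[1,2]]
def two(p1,n1,p2,n2):
    a,d=ray(n1,p1);b,e=ray(n2,p2)
    s=np.linalg.lstsq(np.c_[d,-e],b-a,rcond=None)[0]
    A=a+d*s[0];B=b+e*s[1];return (A+B)/2,np.linalg.norm(A-B)
def snap(n,name,crop=None,scale=1):
    p=arm.camera_params(n);im=arm.camera(n)[:,:,::-1].copy()
    c=im
    if crop: c=im[crop[1]:crop[3],crop[0]:crop[2]]
    if scale!=1:c=cv2.resize(c,None,fx=scale,fy=scale,interpolation=cv2.INTER_CUBIC)
    cv2.imwrite(f"pics/{name}.png",c);return im,p
E
python3 - <<'E'
import cv2
t=cv2.imread("pics/top0.png");s=cv2.imread("pics/side0.png")
cv2.imwrite("pics/t_left.png",cv2.resize(t[160:380,110:370],None,fx=3,fy=2.7,interpolation=2))
cv2.imwrite("pics/t_dial.png",cv2.resize(t[170:310,240:380],None,fx=4,fy=4,interpolation=2))
cv2.imwrite("pics/t_cov.png",cv2.resize(t[190:330,390:530],None,fx=4,fy=4,interpolation=2))
cv2.imwrite("pics/s_left.png",cv2.resize(s[150:310,200:400],None,fx=4,fy=3.7,interpolation=2))
E
```

```text
(no output)
```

View pics/t_left.png

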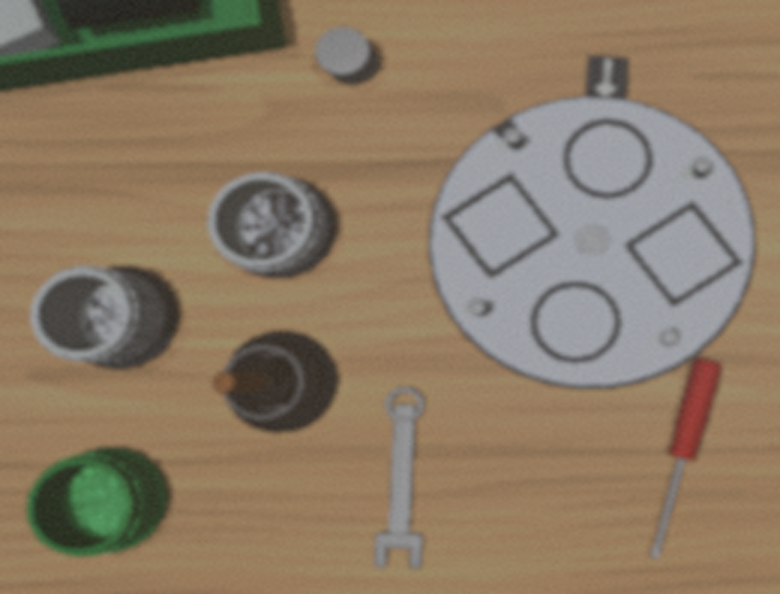

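View pics/t_dial.png

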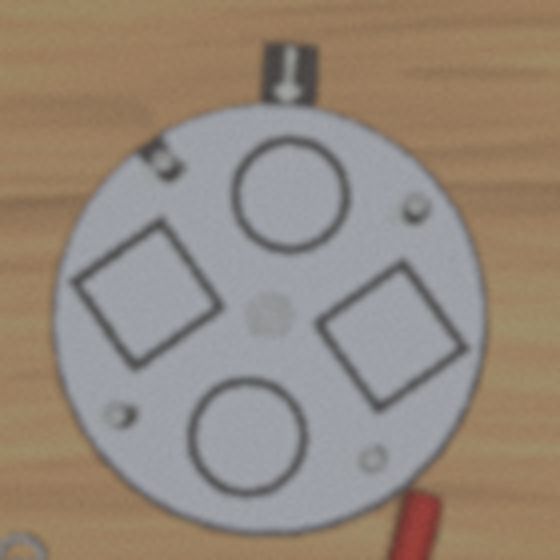

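View pics/t_cov.png

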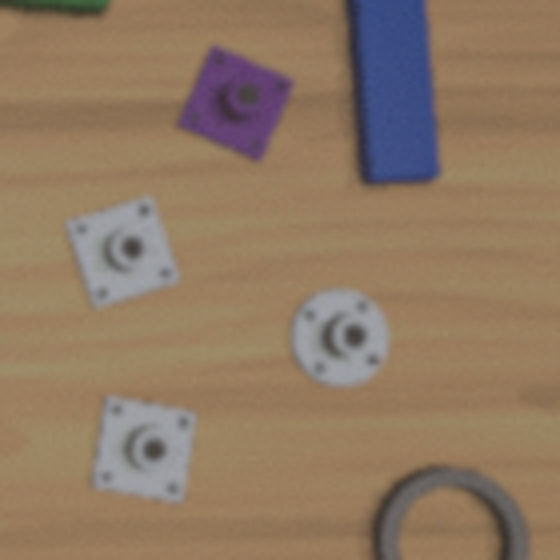

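View pics/s_left.png

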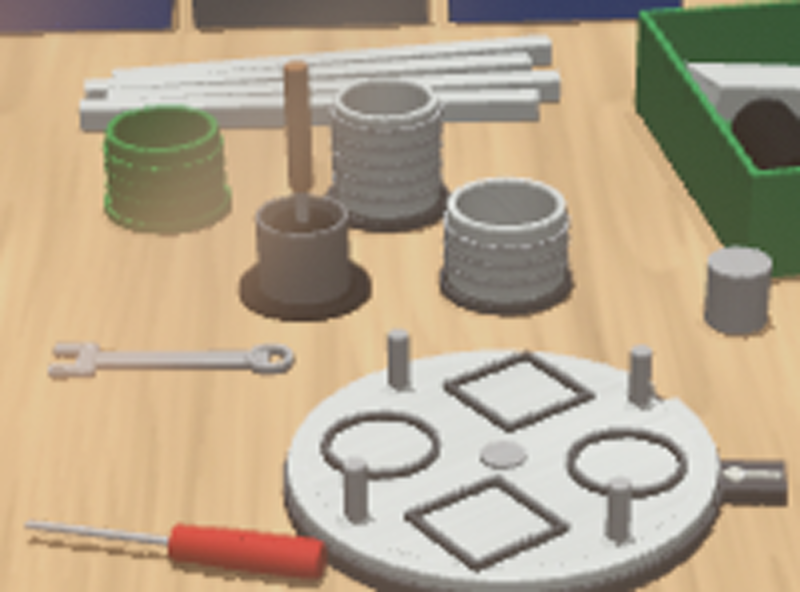

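```bash
python3 - <<'E'
from h import *
np.set_printoptions(precision=4,suppress=True)
for nm,t,s,z in [("tall",(137.3,276.3),(296.5,177.8),.095),("short",(196.7,242.2),(326.5,205.4),.070),("stand",(197.3,301.5),(275.5,208.1),.065),("brush",(184.7,301.5),(273.7,167.6),.188)]:
    print(nm,plane("top",t,z),plane("side",s,z),two(t,"top",s,"side"))
# dial
o=(240,170);f=lambda a,b:(o[0]+a/4-.375,o[1]+b/4-.375)
for nm,c,z in [("center",(270,317),.024),("mark",(288,100),.012),("notch",(152,145),.022),("ra",(248,437),.028),("rb",(290,195),.028),("sa",(147,295),.028),("sb",(391,336),.028),("postx",(163,161),.064),("posty",(120,415),.064),("post-x",(372,460),.064),("post-y",(417,207),.064)]:
    print(nm,plane("top",f(*c),z))
# bosses
o=(390,190)
for nm,c in [("sqA",(131,247)),("sqB",(153,450)),("rd",(354,335)),("purple",(247,96))]:
    print(nm,plane("top",f(*c),.034))
for nm,c in [("sqA",(121,252)),("sqB",(145,449)),("rd",(340,337))]:
    print(nm,"plate",plane("top",f(*c),.006))
E
```

```text
tall [0.5044 0.406  0.095 ] [0.5062 0.3903 0.095 ] (array([0.5057, 0.4095, 0.0854]), np.float64(0.001553494677446835))
short [0.582  0.2783 0.07  ] [0.5839 0.2682 0.07  ] (array([0.5837, 0.2799, 0.0634]), np.float64(0.0020095008066257037))
stand [0.4443 0.2774 0.065 ] [0.4454 0.2703 0.065 ] (array([0.4447, 0.2785, 0.0604]), np.float64(0.0008491287761787759))
brush [0.4453 0.2733 0.188 ] [0.4456 0.2658 0.188 ] (array([0.4454, 0.2744, 0.1839]), np.float64(0.00012843003520026416))
center [0.5647 0.022  0.024 ]
mark [0.7009 0.0085 0.012 ]
notch [0.6726 0.0923 0.022 ]
ra [0.4922 0.0365 0.028 ]
rb [0.6387 0.0082 0.028 ]
sa [0.5794 0.0961 0.028 ]
sb [ 0.5511 -0.0511  0.028 ]
postx [0.6552 0.0824 0.064 ]
posty [0.5055 0.1095 0.064 ]
post-x [ 0.4758 -0.037   0.064 ]
post-y [ 0.6242 -0.0674  0.064 ]
sqA [ 0.5512 -0.2561  0.034 ]
sqB [ 0.4295 -0.2637  0.034 ]
rd [ 0.495  -0.3879  0.034 ]
purple [ 0.6417 -0.3311  0.034 ]
sqA plate [ 0.5506 -0.2554  0.006 ]
sqB plate [ 0.4298 -0.2646  0.006 ]
rd plate [ 0.4951 -0.3879  0.006 ]
```

apply_moves([
  [0,0,0.1,6,5,5,8.5],
  [0,0,0.2,9,9,6,8.5],
  [0,0,0.3,12,13,6,8.5],
  [0,0,0.4,15,17,6,8.5],
  [0,0,0.5,18,21,6,8.5],
  [0,0,0.6,21,25,6,8.5],
  [0,0,0.7,24,29,6,8.5],
  [0,0,0.8,26,33,6,8.5],
  [0,0,0.9,28,37,6,8.5],
  [0,0,1.0,29,41,6,8.5],
  [0,0,1.1,30,45,6,8.5],
  [0,0,1.2,30,49,6,8.5],
  [0,0,1.3,30,53,6,8.5],
  [0,0,1.4,30,57,6,8.5],
  [0,0,1.5,30,61,6,8.5],
  [0,0,1.6,30,65,6,8.5],
  [0,0,1.7,29,69,6,8.5],
  [0,0,1.8,28.5,73,6,8.5],
  [0,0,1.83,28,76,6,8.5],
  [0,0,1.83,28,79,6,8.5],
])

```text
clock: 2.15
position: [0.4482, 0.1899, 0.3159]
orientation: [-1.555, -2.73, 0.002]
contact_force: [0.7, -0.1, -0.4]
finger_gap: 0.0848
```

```bash
python3 - <<'E'
from h import *
s=arm.state();print(s["clock"],s["position"],s["orientation"],s["q"])
snap("wrist","w1");
E
```

```text
2.15 [0.44816438 0.18988496 0.31589244] [-1.55530384e+00 -2.72956953e+00  1.77720628e-03] [ 0.28470399  0.1786867  -0.83249561  1.85150683  0.14361943  1.17382516
 -0.06081829]
```

View pics/w1.png

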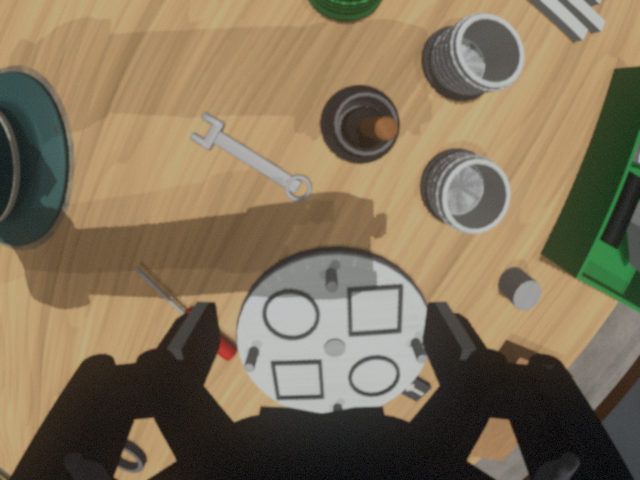

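```bash
python3 - <<'E'
from h import *
np.set_printoptions(precision=4,suppress=True)
for nm,c,z in [("tall",(487,49),.095),("short",(473,193),.07),("stand",(366,122),.065),("brush",(384,128),.188)]:
    print(nm,plane("wrist",c,z))
im=cv2.imread("pics/w1.png")
cv2.imwrite("pics/w1c.png",cv2.resize(im[0:240,310:550],None,fx=2.5,fy=2.5,interpolation=2))
# overlay expected rim circles
o=im.copy()
for (x,y,z,r) in [(.5044,.406,.095,.038),(.582,.2783,.07,.041),(.4443,.2774,.065,.032),(.4453,.2733,.188,.0085)]:
    a=np.linspace(0,6.28,60);P=proj("wrist",np.c_[x+r*np.cos(a),y+r*np.sin(a),0*a+z])
    cv2.polylines(o,[np.int32(P*8)],True,(0,0,255),1,cv2.LINE_AA,3)
cv2.imwrite("pics/w1o.png",cv2.resize(o[0:240,310:550],None,fx=2.5,fy=2.5,interpolation=2))
E
```

```text
tall [0.5028 0.4111 0.095 ]
short [0.5793 0.2854 0.07  ]
stand [0.4452 0.2848 0.065 ]
brush [0.4454 0.279  0.188 ]
```

View pics/w1o.png

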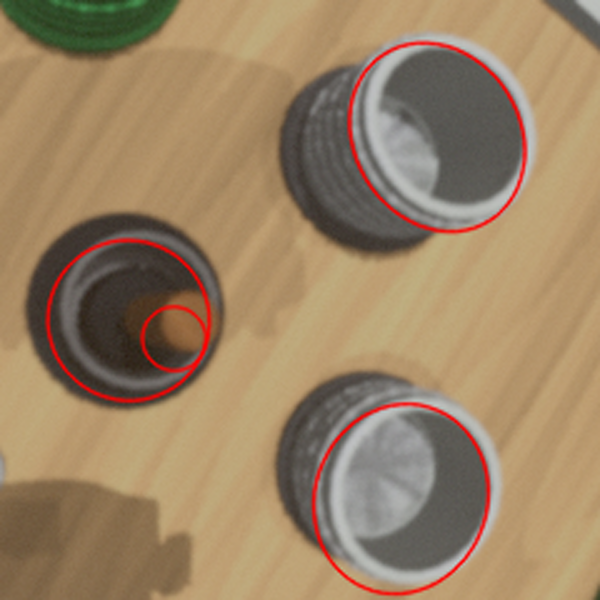

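apply_moves([
  [0,0,0,-0.1,4,-1,8.5],
  [0,0,0,-0.3,8.5,-2,8.5],
  [0,0,0,-0.3,8.5,-2,8.5],
  [0,0,0,-0.3,8.5,-2,8.5],
  [0,0,0,-0.3,8.5,-2,8.5],
])

```text
clock: 2.7
position: [0.445, 0.2783, 0.2961]
orientation: [-1.553, -2.73, -0.0]
contact_force: [0.5, -0.5, -0.3]
finger_gap: 0.085
```

```bash
cat > ov.py <<'E'
from h import *
def circles(im,p,n,L):
    o=im.copy()
    for (x,y,z,r) in L:
        a=np.linspace(0,6.28,60);P=proj(n,np.c_[x+r*np.cos(a),y+r*np.sin(a),0*a+z],p)
        cv2.polylines(o,[np.int32(P*8)],True,(0,0,255),1,cv2.LINE_AA,3)
    return o
E
python3 - <<'E'
from ov import *
s=arm.state();print(s["clock"],s["position"],s["orientation"],s["qd"])
im,p=snap("wrist","w2")
cv2.imwrite("pics/w2o.png",circles(im,p,"wrist",[(.5044,.406,.095,.038),(.582,.2783,.07,.041),(.4443,.2774,.065,.032),(.4453,.2733,.188,.0085)]))
import pickle;pickle.dump(p,open("p2","wb"))
E
```

```text
2.7 [0.44504557 0.27828174 0.29608044] [-1.55299076e+00 -2.73037777e+00 -4.27782542e-04] [ 0.01508677 -0.01051436 -0.00076051 -0.00131278  0.00131504 -0.00078995
 -0.00214553]
```

View pics/w2o.png

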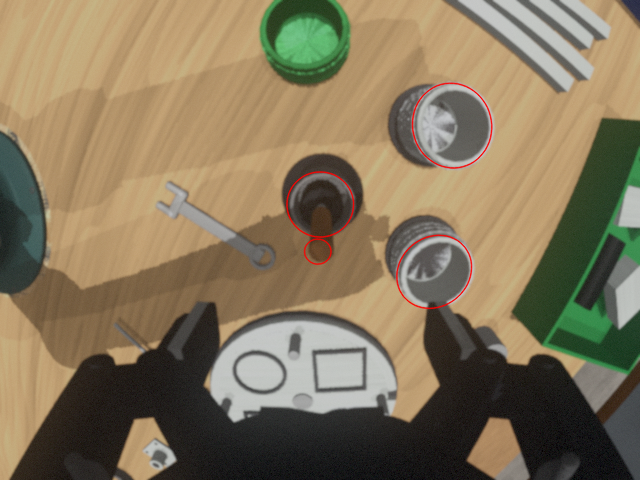

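```bash
python3 - <<'E'
import cv2
o=cv2.imread("pics/w2o.png")
cv2.imwrite("pics/w2oc.png",cv2.resize(o[70:320,270:510],None,fx=3,fy=2.4*1,interpolation=2))
E
```

```text
(no output)
```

View pics/w2oc.png

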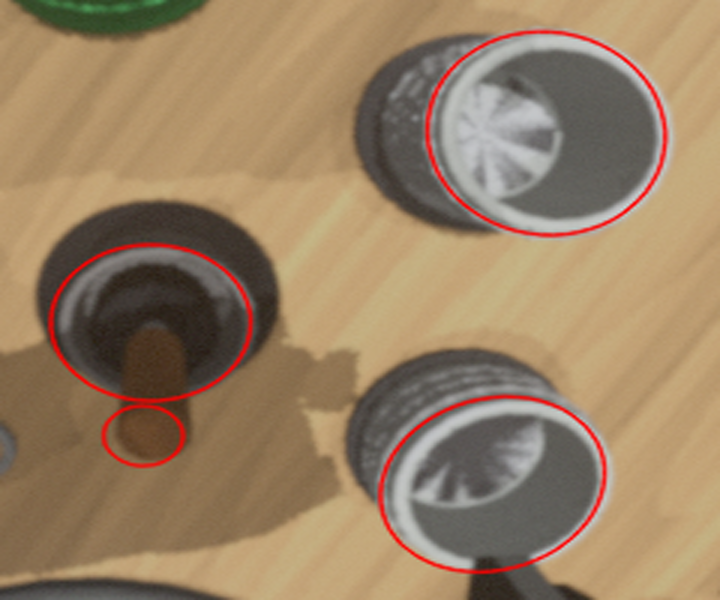

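apply_moves([
  [0,0,0,0.2,-0.4,-3,8.5],
  [0,0,0,0.2,-0.4,-6,8.5],
  [0,0,0,0.2,-0.4,-9,8.5],
  [0,0,0,0.2,-0.4,-11,8.5],
  [0,0,0,0.2,-0.4,-12.2,8.5],
  [0,0,0,0.2,-0.4,-12.2,8.5],
  [0,0,0,0.2,-0.4,-12.2,5],
  [0,0,0,0.2,-0.4,-12.2,4],
  [0,0,0,0.2,-0.4,-12.2,3],
  [0,0,0,0.2,-0.4,-12.2,2],
  [0,0,0,0.2,-0.4,-12.2,1],
  [0,0,0,0.2,-0.4,-12.2,0.5],
  [0,0,0,0.2,-0.4,-12.2,0.5],
  [0,0,0,0.2,-0.4,-12.2,0.5],
])

```text
clock: 4.15
position: [0.4474, 0.2742, 0.1747]
orientation: [1.554, 2.73, 0.002]
contact_force: [-0.6, -1.4, 6.4]
finger_gap: 0.0156
```

```bash
python3 - <<'E'
from h import *
s=arm.state();print(s["clock"],s["position"],s["contact_force"],s["finger_gap"])
snap("wrist","w3");snap("side","s3",(200,120,400,280),4)
E
```

```text
4.15 [0.44744955 0.27421306 0.1747396 ] [-0.5607047  -1.39234614  6.35044076] 0.01560008946164469
```

View pics/w3.png

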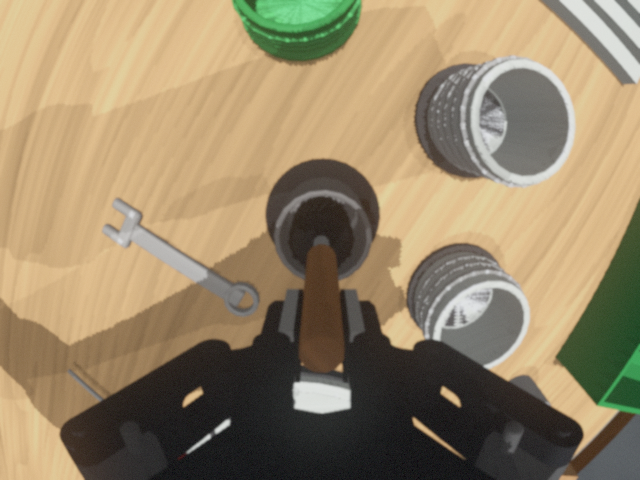

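View pics/s3.png

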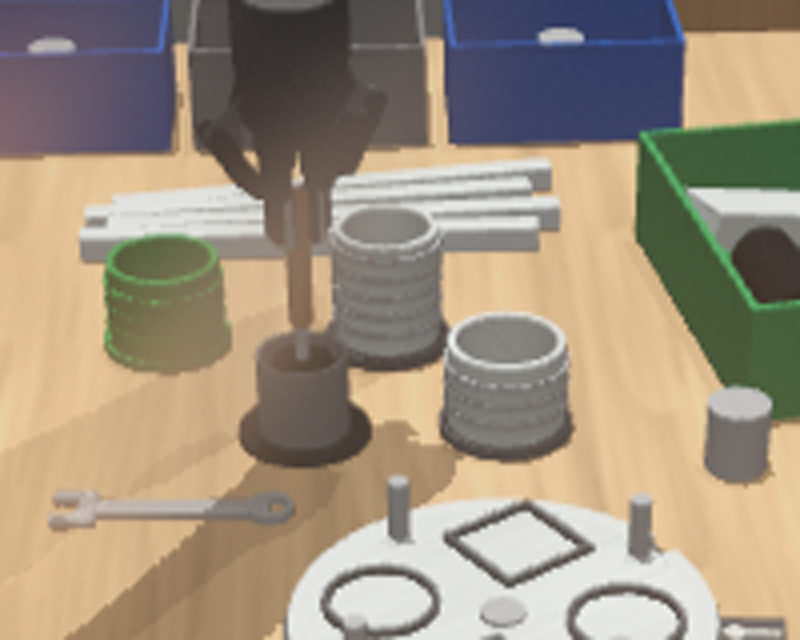

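apply_moves([
  [0,0,0,0,0,2,0.5],
  [0,0,0,0,0,5,0.5],
  [0,0,0,0,0,8,0.5],
  [0,0,0,0,0,11,0.5],
  [0,0,0,0,0,12.3,0.5],
  [0,0,0,1.5,3,12.5,0.5],
  [0,0,0,3,6,12.5,0.5],
  [0,0,0,4.2,9,12.5,0.5],
  [0,0,0,5.2,12,12.5,0.5],
  [0,0,0,5.7,13.2,12.5,0.5],
  [0,0,0,5.7,13.2,12.5,0.5],
  [0,0,0,5.7,13.2,12.5,0.5],
  [0,0,0,5.7,13.2,12.5,0.5],
])

```text
clock: 5.55
position: [0.5044, 0.4053, 0.2994]
orientation: [1.555, 2.729, 0.0]
contact_force: [0.3, 0.1, -1.9]
finger_gap: 0.0152
```

```bash
python3 - <<'E'
from h import *
s=arm.state();print(s["clock"],s["position"],s["orientation"],s["contact_force"],s["finger_gap"])
snap("wrist","w4");snap("side","s4",(200,80,400,240),4)
E
```

```text
5.55 [0.50443665 0.40533006 0.29944741] [1.55466548e+00 2.72908157e+00 4.13328427e-04] [ 0.31584374  0.1160743  -1.89976975] 0.015248792360241781
```

View pics/w4.png

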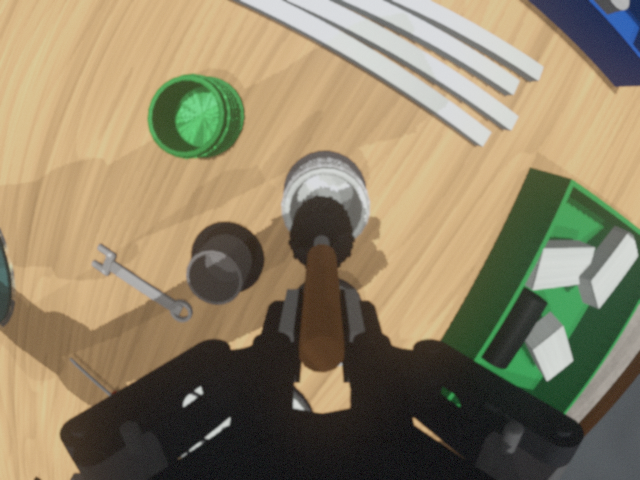

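View pics/s4.png

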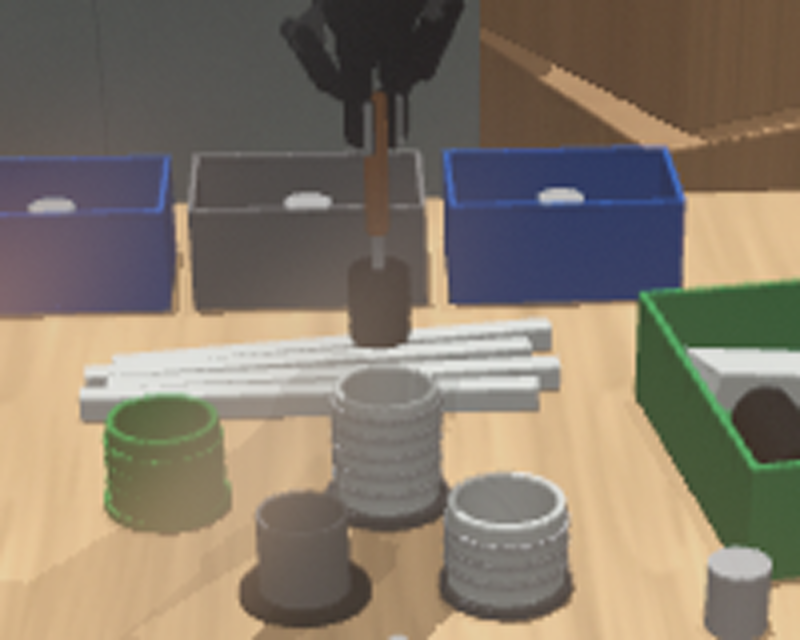

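apply_moves([
  [0,0,0,0.3,0.1,0,0.5],
  [0,0,0,0.3,0.1,-2.5,0.5],
  [0,0,0,0.3,0.1,-5,0.5],
  [0,0,0,0.3,0.1,-7.5,0.5],
  [0,0,0,0.3,0.1,-10,0.5],
  [0,0,0,0.3,0.1,-11.5,0.5],
  [0,0,0,0.3,0.1,-12.2,0.5],
  [0,0,0,0.3,0.1,-12.5,0.5],
  [0,0,0,0.3,0.1,-12.5,0.5],
  [0,0,0,0.3,0.1,-12.5,0.5],
])

```text
clock: 6.65
position: [0.5078, 0.4067, 0.1758]
orientation: [1.554, 2.728, 0.003]
contact_force: [-0.5, 0.1, -1.9]
finger_gap: 0.0151
```

```bash
python3 - <<'E'
from h import *
s=arm.state();print(s["clock"],s["position"],s["orientation"],s["contact_force"],s["wrist_torque"])
snap("wrist","w5");snap("side","s5",(200,80,400,240),4)
E
```

```text
6.65 [0.50782171 0.40672768 0.17578198] [1.554497   2.72834392 0.00303485] [-0.5402017   0.13003424 -1.8941643 ] [0.0252123  0.0278367  0.01492826]
```

View pics/w5.png

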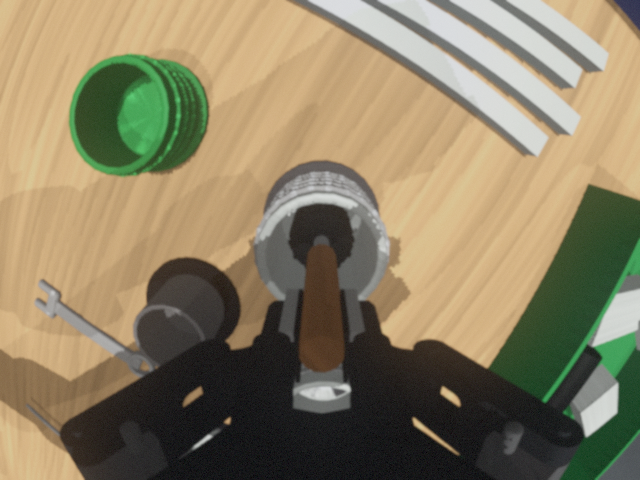

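View pics/s5.png

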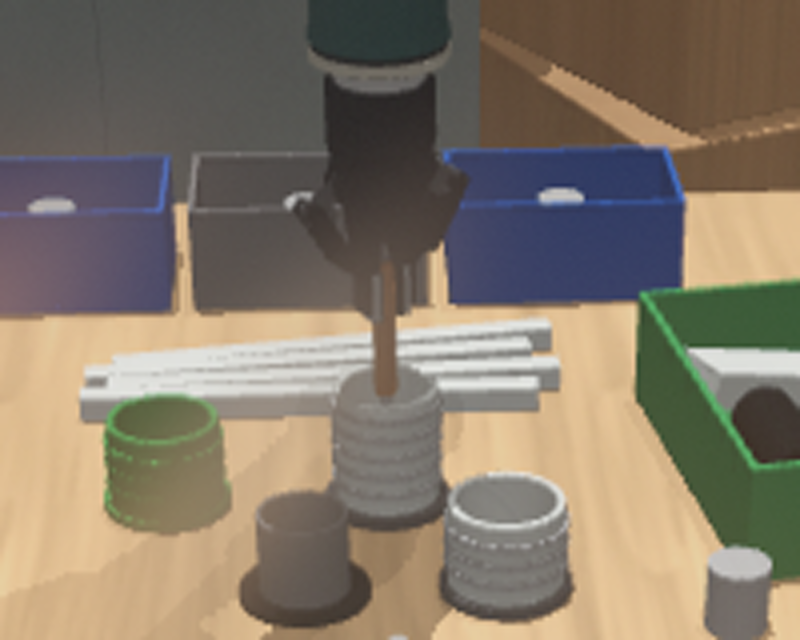

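apply_moves([
  [0,0,0,-0.1,0,-0.1,0.5],
  [0,0,0,-0.1,0,-0.2,0.5],
  [0,0,0,-0.1,0,2.5,0.5],
  [0,0,0,-0.1,0,5,0.5],
  [0,0,0,-0.1,0,6.5,0.5],
  [0,0,0,-0.1,0,6.5,0.5],
  [0,0,0,-0.1,0,6.5,0.5],
  [0,0,0,-0.1,0,4,0.5],
  [0,0,0,-0.1,0,1.5,0.5],
  [0,0,0,-0.1,0,0,0.5],
  [0,0,0,-0.1,0,-0.2,0.5],
  [0,0,0,-0.1,0,-0.2,0.5],
  [0,0,0,-0.1,0,-0.2,0.5],
  [0,0,0,-0.1,0,-0.2,0.5],
])

```text
clock: 8.15
position: [0.5068, 0.4066, 0.1735]
orientation: [1.555, 2.728, 0.002]
contact_force: [-0.4, 0.4, -1.5]
finger_gap: 0.0155
```

apply_moves([
  [0,0,0,0,0,2.5,0.5],
  [0,0,0,0,0,5,0.5],
  [0,0,0,0,0,6.6,0.5],
  [0,0,0,0,0,6.6,0.5],
  [0,0,0,0,0,6.6,0.5],
  [0,0,0,0,0,4,0.5],
  [0,0,0,0,0,1.5,0.5],
  [0,0,0,0,0,0.2,0.5],
  [0,0,0,0,0,0,0.5],
  [0,0,0,0,0,0,0.5],
  [0,0,0,0,0,0,0.5],
  [0,0,0,0,0,0,0.5],
])

```text
clock: 9.35
position: [0.507, 0.4068, 0.1743]
orientation: [1.555, 2.728, 0.004]
contact_force: [-0.0, 0.1, -1.6]
finger_gap: 0.0152
```

apply_moves([
  [0,0,0,0,0,-0.1,0.5],
  [0,0,0,0,0,-0.2,0.5],
  [0,0,0,0,0,-0.3,0.5],
  [0,0,0,0,0,-0.3,0.5],
  [0,0,0,0,0,-0.3,0.5],
])

```text
clock: 9.85
position: [0.5069, 0.4068, 0.1712]
orientation: [1.555, 2.728, 0.004]
contact_force: [0.4, 0.8, -0.9]
finger_gap: 0.0156
```

apply_moves([
  [0,0,0,0,0,-0.1,0.5],
  [0,0,0,0,0,-0.2,0.5],
  [0,0,0,0,0,-0.2,0.5],
  [0,0,0,0,0,-0.2,0.5],
])

```text
clock: 10.25
position: [0.5072, 0.4075, 0.1706]
orientation: [1.554, 2.727, 0.007]
contact_force: [-1.9, -1.9, 14.6]
finger_gap: 0.0157
```

apply_moves([
  [0,0,0,0,0,2.5,0.5],
  [0,0,0,0,0,5.5,0.5],
  [0,0,0,0,0,9,0.5],
  [0,0,0,0,0,12,0.5],
  [0,0,0,0,0,12.5,0.5],
  [0,0,0,2,-3.5,12.5,0.5],
  [0,0,0,4,-7,12,0.5],
  [0,0,0,6,-10,11,0.5],
  [0,0,0,7.7,-12.8,10,0.5],
  [0,0,0,7.7,-12.8,9,0.5],
  [0,0,0,7.7,-12.8,9,0.5],
  [0,0,0,7.7,-12.8,9,0.5],
])

```text
clock: 11.45
position: [0.5835, 0.2804, 0.2606]
orientation: [1.553, 2.729, 0.007]
contact_force: [0.5, 0.9, -0.9]
finger_gap: 0.0154
```

```bash
python3 - <<'E'
from h import *
s=arm.state();print(s["clock"],s["position"],s["orientation"],s["contact_force"],s["finger_gap"])
snap("wrist","w6");snap("side","s6",(220,80,420,240),4)
E
```

```text
11.45 [0.58351375 0.28042989 0.26055767] [1.55264002 2.7291438  0.00656709] [ 0.54376439  0.86566196 -0.87879596] 0.015415815471525473
```

View pics/w6.png

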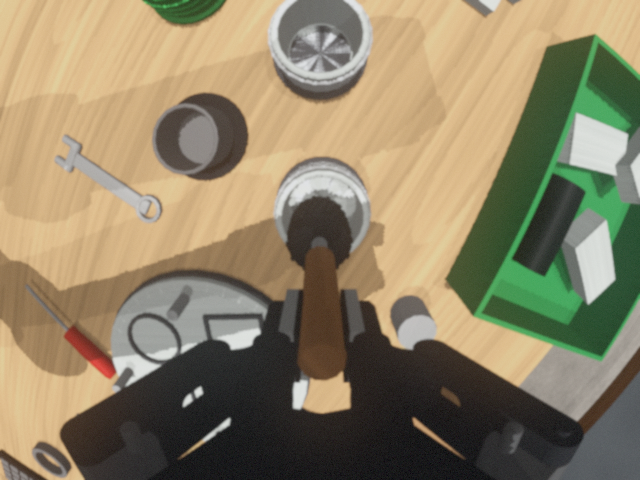

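View pics/s6.png

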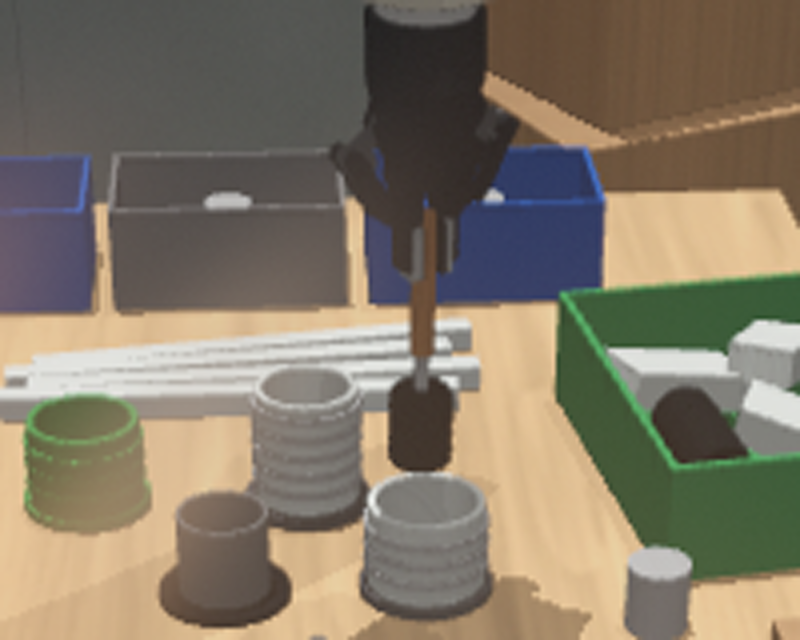

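apply_moves([
  [0,0,0,0.4,-0.1,-1,0.5],
  [0,0,0,0.4,-0.1,-3.5,0.5],
  [0,0,0,0.4,-0.1,-6,0.5],
  [0,0,0,0.4,-0.1,-7.8,0.5],
  [0,0,0,0.4,-0.1,-8.6,0.5],
  [0,0,0,0.4,-0.1,-8.8,0.5],
  [0,0,0,0.4,-0.1,-8.9,0.5],
  [0,0,0,0.4,-0.1,-8.9,0.5],
  [0,0,0,0.4,-0.1,-8.9,0.5],
])

```text
clock: 12.45
position: [0.588, 0.2799, 0.173]
orientation: [1.551, 2.728, 0.009]
contact_force: [1.3, 0.2, -1.5]
finger_gap: 0.0155
```

```bash
python3 - <<'E'
from h import *
s=arm.state();print(s["clock"],s["position"],s["orientation"],s["contact_force"],s["finger_gap"])
snap("wrist","w7");snap("side","s7",(220,80,420,240),4)
E
```

```text
12.45 [0.5879794  0.27990805 0.17299726] [1.55136382 2.72801267 0.00911313] [ 1.2860081   0.17102897 -1.51266432] 0.015529520159741924
```

View pics/w7.png

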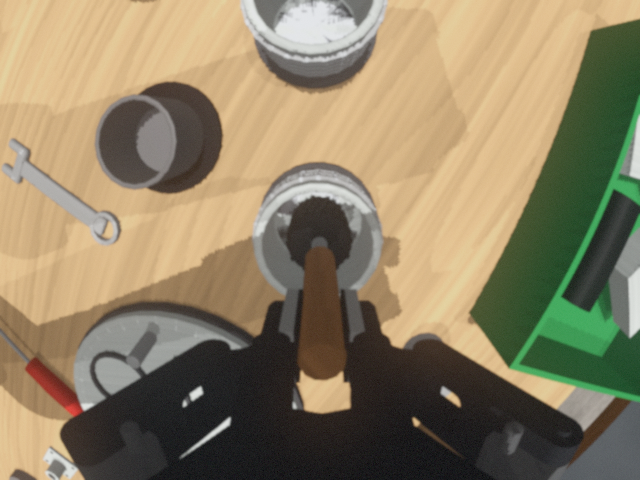

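View pics/s7.png

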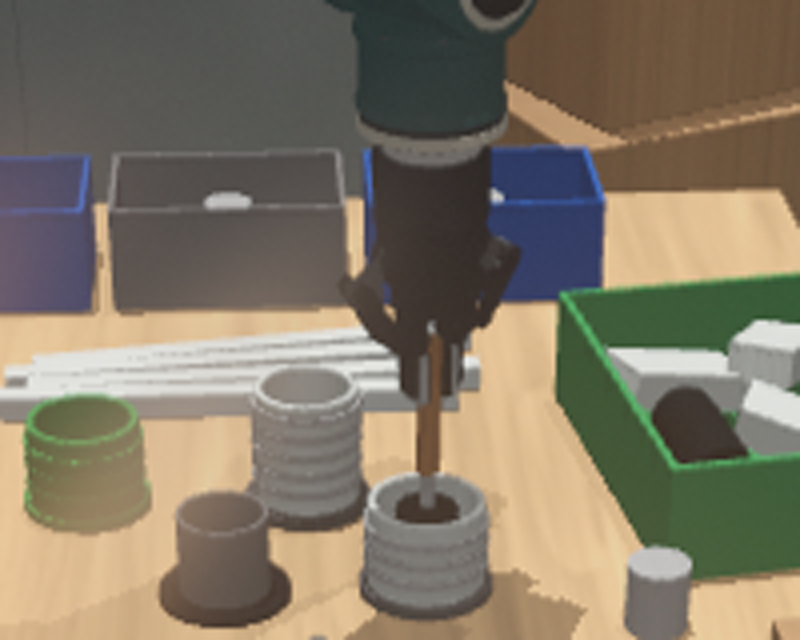

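apply_moves([
  [0,0,0,0,0,-0.1,0.5],
  [0,0,0,0,0,-0.1,0.5],
  [0,0,0,0,0,2.2,0.5],
  [0,0,0,0,0,4.6,0.5],
  [0,0,0,0,0,4.6,0.5],
  [0,0,0,0,0,4.6,0.5],
  [0,0,0,0,0,2.2,0.5],
  [0,0,0,0,0,0.2,0.5],
  [0,0,0,0,0,-0.1,0.5],
  [0,0,0,0,0,-0.1,0.5],
  [0,0,0,0,0,-0.1,0.5],
  [0,0,0,0,0,-0.1,0.5],
])

```text
clock: 13.75
position: [0.5877, 0.2797, 0.1714]
orientation: [1.552, 2.729, 0.008]
contact_force: [0.7, 0.2, -1.3]
finger_gap: 0.0158
```

apply_moves([
  [0,0,0,0,0,2.2,0.5],
  [0,0,0,0,0,4.6,0.5],
  [0,0,0,0,0,4.6,0.5],
  [0,0,0,0,0,4.6,0.5],
  [0,0,0,0,0,2.2,0.5],
  [0,0,0,0,0,0.3,0.5],
  [0,0,0,0,0,0,0.5],
  [0,0,0,0,0,0,0.5],
  [0,0,0,0,0,0,0.5],
  [0,0,0,0,0,0,0.5],
])

```text
clock: 14.75
position: [0.5878, 0.2797, 0.1715]
orientation: [1.552, 2.728, 0.008]
contact_force: [0.5, -0.3, -0.8]
finger_gap: 0.0153
```

apply_moves([
  [0,0,0,0,0,2.5,0.5],
  [0,0,0,0,0,5.5,0.5],
  [0,0,0,0,0,8.5,0.5],
  [0,0,0,0,0,9.5,0.5],
  [0,0,0,-3,0,9.5,0.5],
  [0,0,0,-6.5,0,9.5,0.5],
  [0,0,0,-10,0,9.5,0.5],
  [0,0,0,-13,0,9.5,0.5],
  [0,0,0,-13.8,-0.3,9.5,0.5],
  [0,0,0,-13.8,-0.3,9.5,0.5],
  [0,0,0,-13.8,-0.3,9.5,0.5],
  [0,0,0,-13.8,-0.3,9.5,0.5],
])

```text
clock: 15.95
position: [0.4507, 0.2766, 0.2664]
orientation: [1.553, 2.728, 0.009]
contact_force: [0.2, -0.0, -1.6]
finger_gap: 0.0156
```

```bash
python3 - <<'E'
from h import *
s=arm.state();print(s["clock"],s["position"],s["orientation"],s["contact_force"],s["finger_gap"])
snap("wrist","w8",(200,120,440,300),3);snap("side","s8",(200,80,400,240),4)
E
```

```text
15.95 [0.45073599 0.27657376 0.26635197] [1.55315812 2.72805321 0.00853425] [ 0.17847864 -0.00653801 -1.63013097] 0.015645143893971203
```

View pics/w8.png

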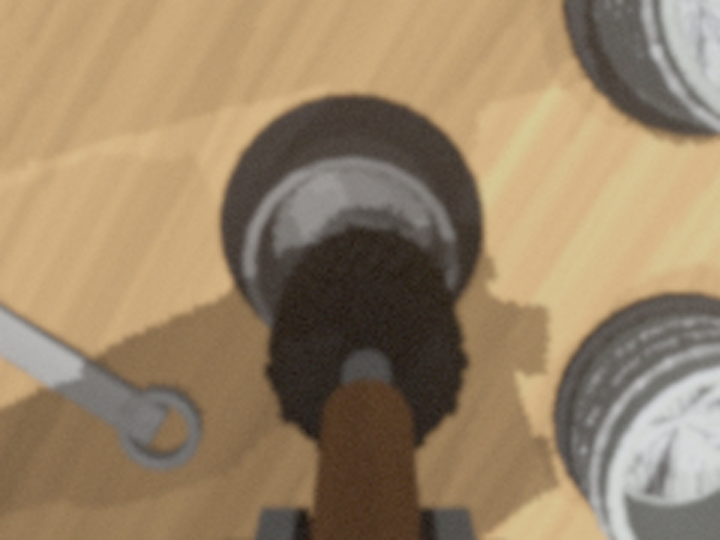

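View pics/s8.png

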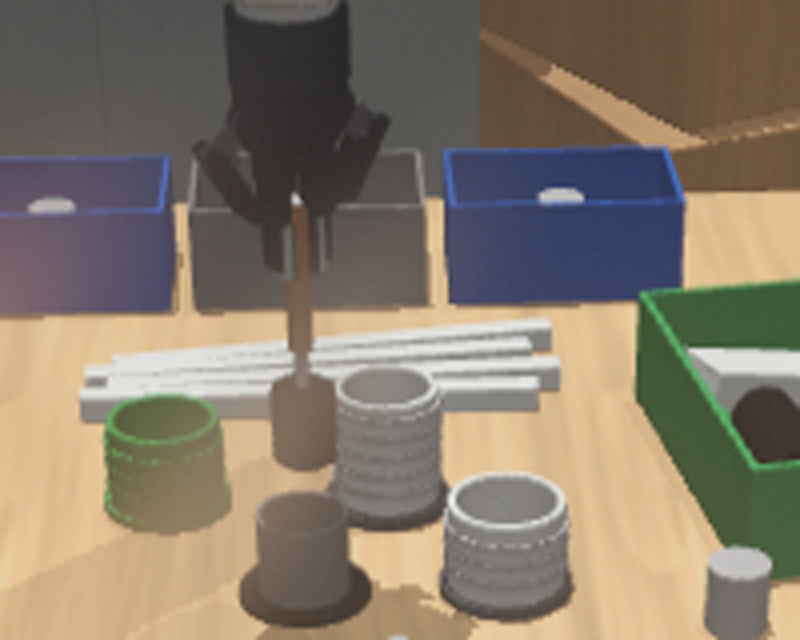

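apply_moves([
  [0,0,0,-0.4,-0.1,0,0.5],
  [0,0,0,-0.4,-0.1,-1,0.5],
  [0,0,0,-0.4,-0.1,-2,0.5],
  [0,0,0,-0.4,-0.1,-3,0.5],
  [0,0,0,-0.4,-0.1,-4,0.5],
  [0,0,0,-0.4,-0.1,-5,0.5],
  [0,0,0,-0.4,-0.1,-6,0.5],
])

```text
clock: 16.75
position: [0.4463, 0.2757, 0.2053]
orientation: [1.553, 2.729, 0.008]
contact_force: [0.8, 0.1, -1.1]
finger_gap: 0.0153
```

```bash
python3 - <<'E'
from h import *
s=arm.state();print(s["clock"],s["position"],s["orientation"],s["contact_force"],s["finger_gap"])
snap("wrist","w9",(200,120,440,300),3)
E
```

```text
16.75 [0.44634457 0.27565587 0.20525382] [1.55291281 2.72880222 0.00796093] [ 0.81561302  0.07296158 -1.09604123] 0.015337981256258536
```

View pics/w9.png

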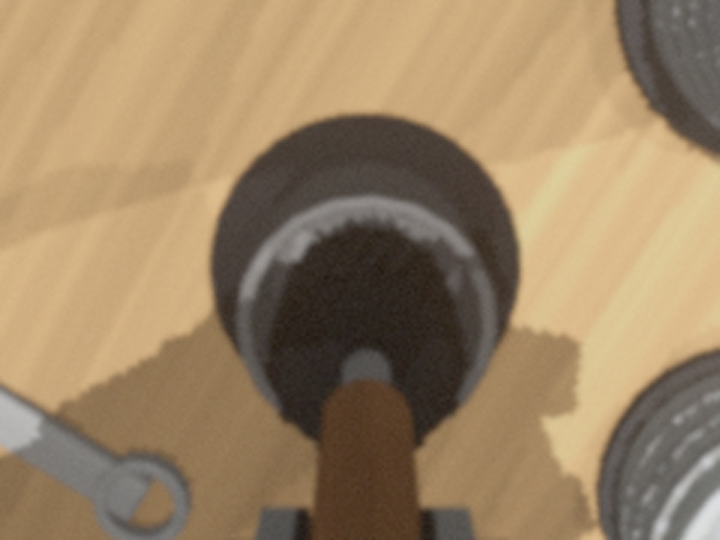

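apply_moves([
  [0,0,0,0,0,-1,0.5],
  [0,0,0,0,0,-2,0.5],
  [0,0,0,0,0,-3,0.5],
  [0,0,0,0,0,-3.35,0.5],
  [0,0,0,0,0,-3.45,0.5],
  [0,0,0,0,0,-3.45,0.5],
  [0,0,0,0,0,-3.45,0.5],
])

```text
clock: 17.5
position: [0.446, 0.2753, 0.1697]
orientation: [1.553, 2.729, 0.006]
contact_force: [0.6, -0.6, -1.9]
finger_gap: 0.0155
```

apply_moves([
  [0,0,0,0,0,-0.1,0.5],
  [0,0,0,0,0,-0.2,0.5],
  [0,0,0,0,0,-0.2,0.5],
])

```text
clock: 17.8
position: [0.4465, 0.2761, 0.1689]
orientation: [1.553, 2.728, 0.009]
contact_force: [-2.6, -0.3, 15.2]
finger_gap: 0.0153
```

apply_moves([
  [0,0,0,0,0,0,2.2],
  [0,0,0,0,0,0,2.6],
  [0,0,0,0,0,0,3.5],
  [0,0,0,0,0,0,5],
  [0,0,0,0,0,0,6],
  [0,0,0,0,0,0,6],
  [0,0,0,0,0,2,6],
  [0,0,0,0,0,5,6],
  [0,0,0,0,0,8,6],
  [0,0,0,0,0,10,6],
  [0,0,0,0,0,12,6],
  [0,0,0,0,0,12,6],
])

```text
clock: 19.0
position: [0.4472, 0.2767, 0.2911]
orientation: [1.551, 2.726, 0.013]
contact_force: [-0.2, 0.7, -0.2]
finger_gap: 0.0604
```

```bash
python3 - <<'E'
from h import *
s=arm.state();print(s["clock"],s["position"],s["orientation"],s["contact_force"],s["finger_gap"])
snap("wrist","w10");snap("side","s10",(200,120,400,280),4)
E
```

```text
19.0 [0.44719173 0.27671459 0.29114966] [1.55142397 2.72648951 0.01342477] [-0.18611133  0.71254529 -0.23306858] 0.06036869326124533
```

View pics/w10.png

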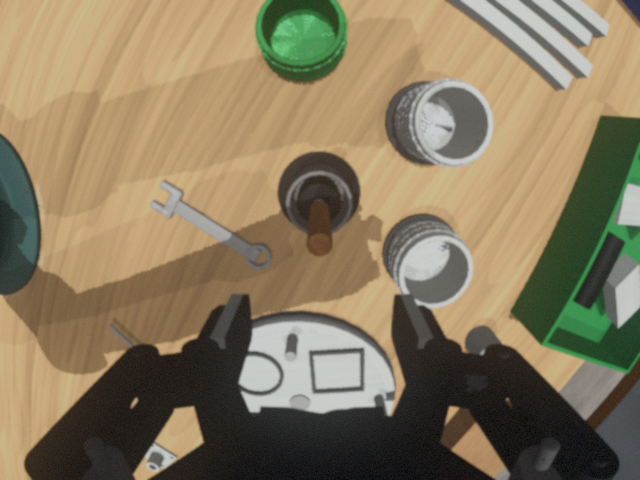

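View pics/s10.png

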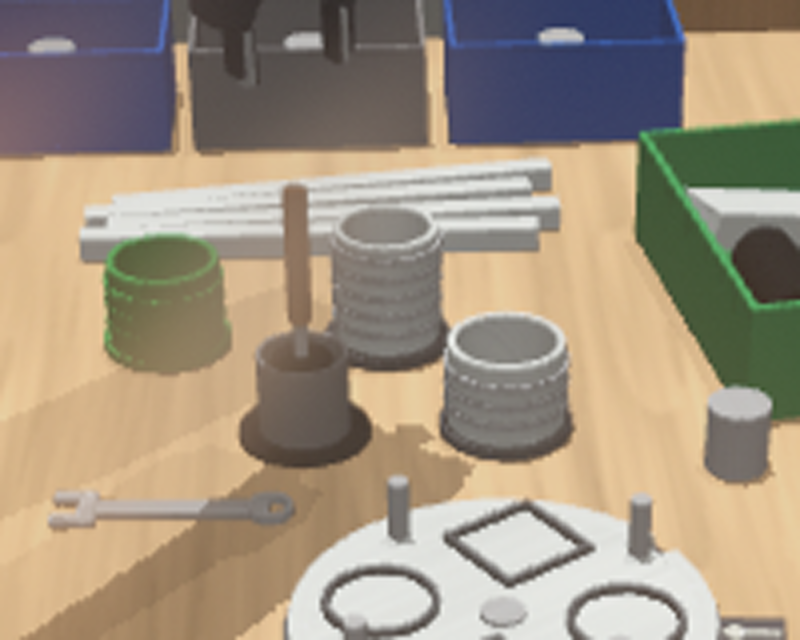

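```bash
cat >> h.py <<'E'
def info():
    s=arm.state();M=R.from_rotvec(s["orientation"]).as_matrix()
    jaw=np.degrees(np.arctan2(M[1,1],M[0,1]))
    print("t",round(s["clock"],2),"pos",np.round(s["position"],4),"zaxis",np.round(M[:,2],4),"jaw",round(jaw,2),"F",np.round(s["contact_force"],1),"gap",round(s["finger_gap"],4),"q",np.round(s["q"],2))
def turn(jawdeg):
    "rotvec to make tool exactly down with jaw axis at jawdeg (mod 180)"
    s=arm.state();M=R.from_rotvec(s["orientation"]).as_matrix()
    jaw=np.degrees(np.arctan2(M[1,1],M[0,1]))
    j=jawdeg+180*round((jaw-jawdeg)/180);a=np.radians(j)
    y=np.array([np.cos(a),np.sin(a),0]);z=np.array([0,0,-1.]);x=np.cross(y,z)
    return (R.from_matrix(np.c_[x,y,z])*R.from_matrix(M).inv()).as_rotvec()
E
python3 -c "
from h import *
info();print(turn(20))"
```

```text
t 19.1 pos [0.4466 0.276  0.2888] zaxis [ 0.0055  0.0038 -1.    ] jaw 30.71 F [-0.1 -0.3 -1.3] gap 0.06 q [ 0.13  0.31 -0.89  1.81  0.26  1.14 -0.31]
[-0.0033096   0.00581579 -0.18685952]
```

apply_moves([
  [0,0,0,1,-4,1,6],
  [-0.003,0.006,-0.02,2,-8,1,6],
  [-0.003,0.006,-0.04,3,-12,1,6],
  [-0.003,0.006,-0.06,4,-16,1,6],
  [-0.003,0.006,-0.08,5,-20,1,6],
  [-0.003,0.006,-0.1,6,-24,1,6],
  [-0.003,0.006,-0.12,7,-28,1,6],
  [-0.003,0.006,-0.14,8,-32,1,6],
  [-0.003,0.006,-0.16,9,-36,0,6],
  [-0.003,0.006,-0.18,10,-40,0,6],
  [-0.003,0.006,-0.187,10.5,-44,-1,6],
  [-0.003,0.006,-0.187,10.5,-48,-2,6],
  [-0.003,0.006,-0.187,10.5,-52,-3,6],
  [-0.003,0.006,-0.187,10.5,-53.2,-4,6],
  [-0.003,0.006,-0.187,10.5,-53.2,-4,6],
  [-0.003,0.006,-0.187,10.5,-53.2,-4,6],
  [-0.003,0.006,-0.187,10.5,-53.2,-4,6],
])

```text
clock: 20.8
position: [0.552, -0.2544, 0.2491]
orientation: [-1.799, -2.575, -0.001]
contact_force: [-0.2, 0.1, 0.1]
finger_gap: 0.0601
```

```bash
python3 - <<'E'
from ov import *
info()
im,p=snap("wrist","w11");snap("top","t11")
cv2.imwrite("pics/w11o.png",circles(im,p,"wrist",[(.5512,-.2561,.034,.013),(.4295,-.2637,.034,.013),(.495,-.3879,.034,.013),(.495,-.3879,.006,.03)]))
E
```

```text
t 20.8 pos [ 0.552  -0.2544  0.2491] zaxis [ 1.e-04  6.e-04 -1.e+00] jaw 20.11 F [-0.2  0.1  0.1] gap 0.0601 q [ 0.83  0.45 -0.59  1.65  0.27  1.12  0.51]
```

View pics/w11o.png

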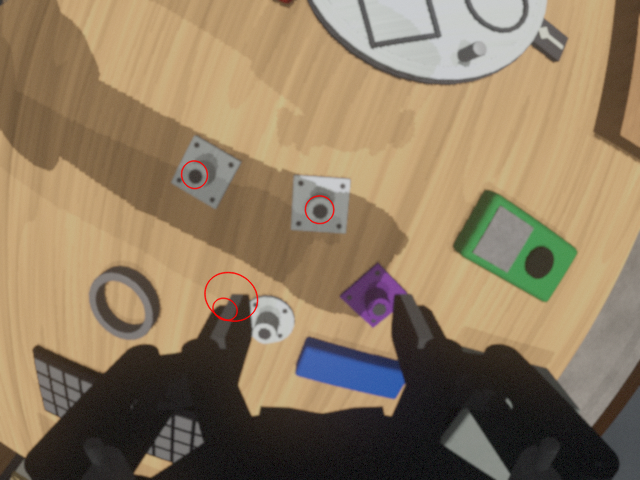

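View pics/t11.png

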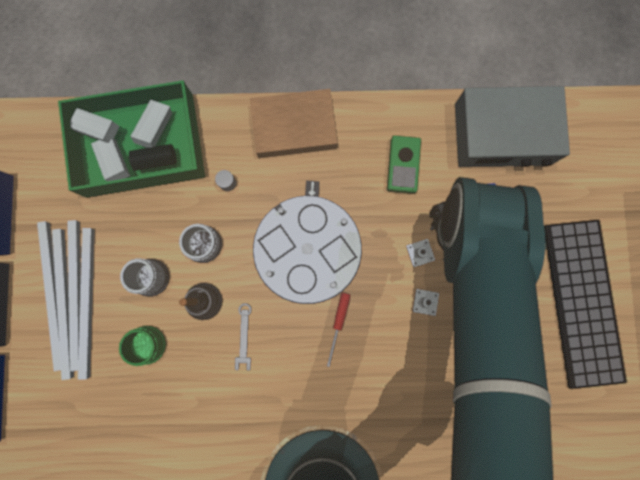

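```bash
cat > cov.py <<'E'
from ov import *
def plate(im,p,n,cen,rad=45,z=.006):
    "mask grey (low sat) blob around pixel cen; returns plane polygon minAreaRect"
    hsv=cv2.cvtColor(im,cv2.COLOR_BGR2HSV)
    m=((hsv[:,:,1]<45)).astype(np.uint8)*255
    w=np.zeros_like(m);cv2.circle(w,(int(cen[0]),int(cen[1])),rad,255,-1);m&=w
    m=cv2.morphologyEx(m,cv2.MORPH_CLOSE,np.ones((7,7)))
    m=cv2.morphologyEx(m,cv2.MORPH_OPEN,np.ones((3,3)))
    cs,_=cv2.findContours(m,cv2.RETR_EXTERNAL,cv2.CHAIN_APPROX_NONE)
    c=max(cs,key=cv2.contourArea)
    P=np.array([plane(n,q,z,p)[:2] for q in c[:,0,:]],np.float32)
    h=cv2.convexHull(P*1000)
    return c,P,cv2.minAreaRect(h),cv2.minEnclosingCircle(h)
E
python3 - <<'E'
from cov import *
im=cv2.imread("pics/w11.png");p=arm.camera_params("wrist")
o=im.copy()
for nm,c in [("sqA",(321,205)),("sqB",(206,172)),("rd",(270,320))]:
    cc,P,r,ci=plate(im,p,"wrist",c);print(nm,r,ci);cv2.drawContours(o,[cc],-1,(0,0,255),1)
print(plane("wrist",(320,210),.034),plane("wrist",(196,176),.034),plane("wrist",(264,333),.034))
cv2.imwrite("pics/w11c.png",cv2.resize(o[120:360,160:400],None,fx=2.5,fy=2.5,interpolation=2))
E
```

```text
sqA ((552.3074340820312, -257.3614807128906), (56.17100143432617, 56.200958251953125), 16.100873947143555) ((552.37451171875, -257.5419616699219), 38.21434020996094)
sqB ((431.42913818359375, -264.8592834472656), (56.11702346801758, 56.13999557495117), 78.31544494628906) ((431.84466552734375, -265.0465087890625), 38.404788970947266)
rd ((546.5623779296875, -399.9818115234375), (50.62666702270508, 61.653236389160156), 20.08564567565918) ((541.9937744140625, -401.65228271484375), 31.622713088989258)
[ 0.55216441 -0.25693209  0.034     ] [ 0.43189223 -0.2650419   0.034     ] [ 0.54190902 -0.40097857  0.034     ]
```

View pics/w11c.png

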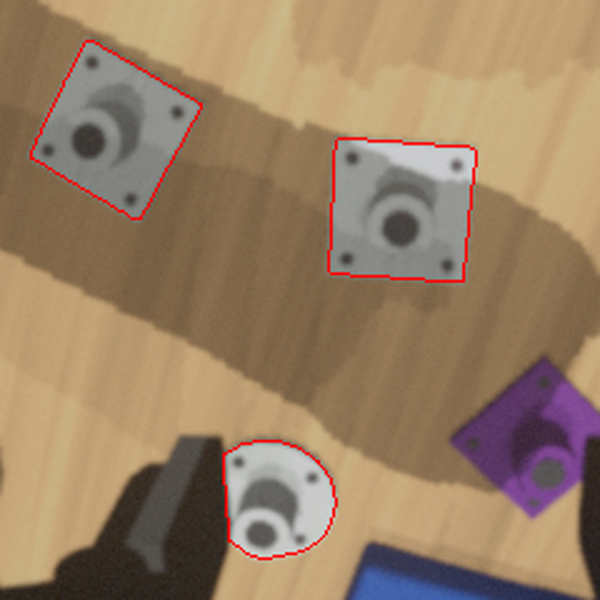

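apply_moves([
  [0,0,-0.07,0,-0.3,-4,6],
  [0,0,-0.07,0,-0.3,-8,6],
  [0,0,-0.07,0,-0.3,-12,6],
  [0,0,-0.07,0,-0.3,-15,6],
  [0,0,-0.07,0,-0.3,-18,6],
  [0,0,-0.07,0,-0.3,-20,6],
  [0,0,-0.07,0,-0.3,-21.2,6],
  [0,0,-0.07,0,-0.3,-21.3,6],
  [0,0,-0.07,0,-0.3,-21.3,6],
])

```text
clock: 21.8
position: [0.5525, -0.2577, 0.0371]
orientation: [1.888, 2.51, 0.001]
contact_force: [-0.0, -0.4, 0.1]
finger_gap: 0.0595
```

```bash
python3 - <<'E'
from cov import *
info();print(turn(16.1))
snap("wrist","w12",(160,150,480,390),2.5)
E
```

```text
t 21.8 pos [ 0.5525 -0.2577  0.0371] zaxis [ 1.3e-03 -3.0e-04 -1.0e+00] jaw 16.1 F [-0.  -0.4  0.1] gap 0.0595 q [ 0.73  0.72 -0.46  1.77  0.44  0.75  0.32]
[ 2.65637416e-04  1.29917084e-03 -2.73573197e-05]
```

View pics/w12.png

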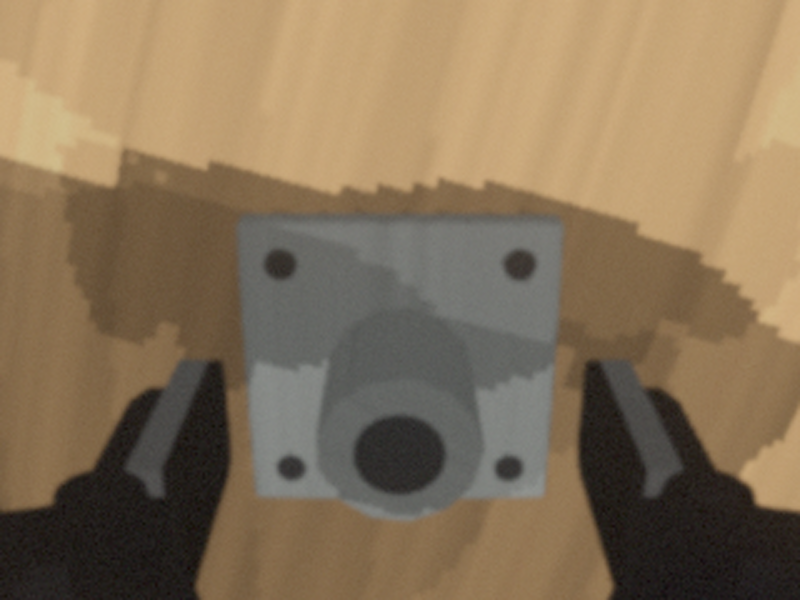

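apply_moves([
  [0,0,0,0,0,-0.1,3],
  [0,0,0,0,0,-0.1,1.5],
  [0,0,0,0,0,-0.1,1.5],
  [0,0,0,0,0,-0.1,1.5],
  [0,0,0,0,0,-0.1,1.5],
  [0,0,0,0,0,-0.1,1.5],
  [0,0,0,0,0,1,1.5],
  [0,0,0,0,0,4,1.5],
  [0,0,0,0,0,8,1.5],
  [0,0,0,0,0,10,1.5],
  [0,0,0,0,0,10,1.5],
])

```text
clock: 22.95
position: [0.554, -0.2584, 0.1412]
orientation: [1.885, 2.505, 0.002]
contact_force: [0.5, -0.0, -1.1]
finger_gap: 0.024
```

```bash
python3 - <<'E'
from cov import *
info();print(turn(34.03))
snap("wrist","w13",(160,150,480,390),2.5)
E
```

```text
t 22.95 pos [ 0.554  -0.2584  0.1412] zaxis [ 0.0063 -0.003  -1.    ] jaw 16.08 F [ 0.5 -0.  -1.1] gap 0.024 q [ 0.78  0.57 -0.53  1.74  0.35  0.92  0.39]
[0.00198534 0.00669765 0.31325706]
```

View pics/w13.png

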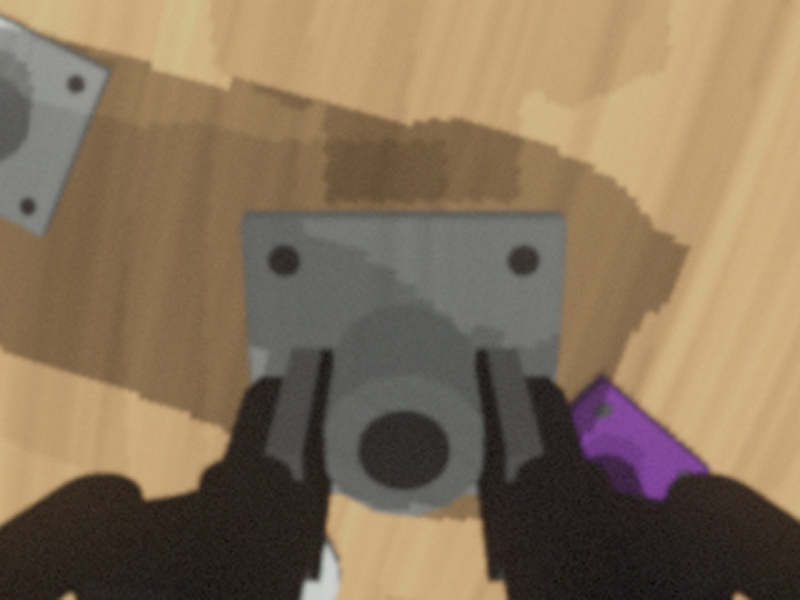

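apply_moves([
  [0,0,0.06,0,3,0,1.5],
  [0,0,0.12,0,7,0,1.5],
  [0,0.003,0.18,0,11,0,1.5],
  [0.001,0.005,0.24,-0.2,15,0,1.5],
  [0.002,0.007,0.3,-0.3,18,0,1.5],
  [0.002,0.007,0.313,-0.3,20.2,0,1.5],
  [0.002,0.007,0.313,-0.3,20.7,-1,1.5],
  [0.002,0.007,0.313,-0.3,20.7,-2,1.5],
  [0.002,0.007,0.313,-0.3,20.7,-3,1.5],
  [0.002,0.007,0.313,-0.3,20.7,-3,1.5],
  [0.002,0.007,0.313,-0.3,20.7,-3,1.5],
])

```text
clock: 24.1
position: [0.55, -0.052, 0.1087]
orientation: [-1.475, -2.77, 0.002]
contact_force: [-0.6, 0.3, -0.3]
finger_gap: 0.0236
```

```bash
python3 - <<'E'
from cov import *
info()
im,p=snap("wrist","w14")
import pickle;pickle.dump(p,open("p14","wb"))
o=im
c0=np.array([.5652,.0223]);ph=.594
def sq(o,c,s,z):
    a=ph+np.array([1,3,5,7])*np.pi/4;P=np.c_[c[0]+s/np.sqrt(2)*np.cos(a),c[1]+s/np.sqrt(2)*np.sin(a),0*a+z]
    cv2.polylines(o,[np.int32(proj("wrist",P,p)*8)],True,(0,0,255),1,cv2.LINE_AA,3)
for a in (np.pi/4,np.pi*5/4):
    sq(o,c0+.075*np.array([np.cos(ph+a),np.sin(ph+a)]),.059,.028)
L=[]
for a in (3,7): L.append((*(c0+.075*np.array([np.cos(ph+a*np.pi/4),np.sin(ph+a*np.pi/4)])),.028,.0315))
for a in (0,1,2,3): L.append((*(c0+.108*np.array([np.cos(ph+a*np.pi/2),np.sin(ph+a*np.pi/2)])),.064,.007))
o=circles(o,p,"wrist",L);cv2.imwrite("pics/w14o.png",o)
E
```

```text
t 24.1 pos [ 0.55   -0.052   0.1087] zaxis [-3.6e-03  3.0e-04 -1.0e+00] jaw 33.94 F [-0.6  0.3 -0.3] gap 0.0236 q [ 0.53  0.56 -0.62  1.89  0.43  0.83  0.27]
```

View pics/w14o.png

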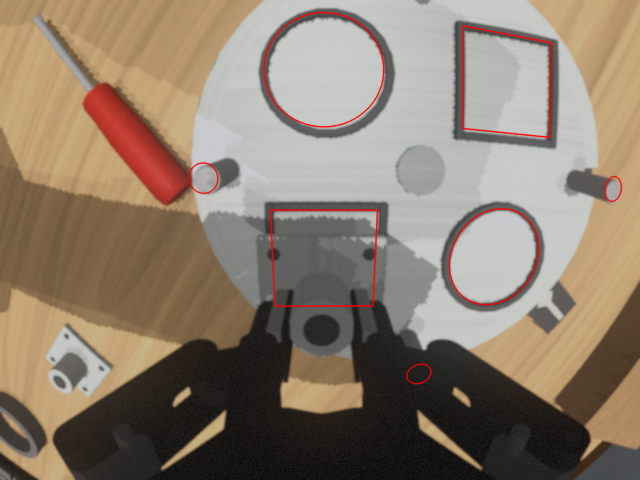

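```bash
python3 - <<'E'
import cv2
o=cv2.imread("pics/w14o.png")
cv2.imwrite("pics/w14c.png",cv2.resize(o[0:310,180:580],None,fx=2,fy=1.9,interpolation=2))
E
```

```text
(no output)
```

View pics/w14c.png

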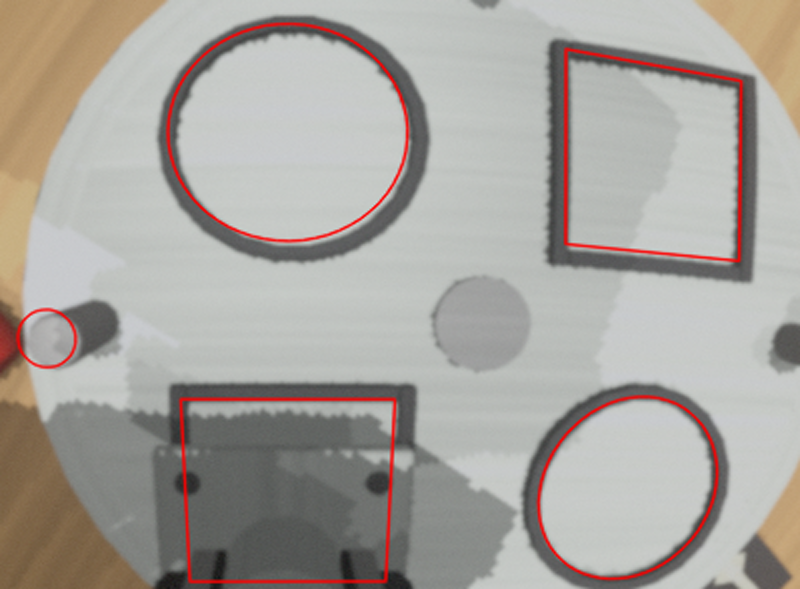

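```bash
python3 - <<'E'
from h import *
import pickle;p=pickle.load(open("p14","rb"))
f=lambda a,b:(180+a/2-.25,b/1.9-.25)
a=plane("wrist",f(155,450),.0787,p);b=plane("wrist",f(412,446),.0787,p)
c=plane("wrist",f(170,384),.028,p);d=plane("wrist",f(415,384),.028,p)
print(a,b,np.linalg.norm(a-b),c,d,np.linalg.norm(c-d))
# centers: from far edge midpoint go back along -camera dir (perp to jaw)
j=np.radians(33.94);u=np.array([np.cos(j),np.sin(j)]);v=np.array([-u[1],u[0]])
pc=((a+b)/2)[:2]-v*.028; nc=((c+d)/2)[:2]-v*.0345
print(pc,nc,"jawdir err",(nc-pc)@u,"camdir",(nc-pc)@v)
print(np.degrees(np.arctan2(*(b-a)[[1,0]])),np.degrees(np.arctan2(*(d-c)[[1,0]])))
E
```

```text
[ 0.51116677 -0.04251128  0.0787    ] [ 0.55530293 -0.01163456  0.0787    ] 0.05386438960894656 [ 0.50521375 -0.04122384  0.028     ] [ 0.56093039 -0.00359575  0.028     ] 0.06723256047341783
[ 0.54886793 -0.05030236] [ 0.55233426 -0.05103177] jawdir err 0.002468494607632662 camdir -0.002540478465463938
34.975819498938655 34.03302239007455
```

apply_moves([
  [0,0.003,0,0.17,0.1,-1,1.5],
  [0,0.003,0,0.17,0.1,-2.5,1.5],
  [0,0.003,0,0.17,0.1,-3.8,1.5],
  [0,0.003,0,0.17,0.1,-3.8,1.5],
  [0,0.003,0,0.17,0.1,-3.8,1.5],
])

```text
clock: 24.65
position: [0.5517, -0.0506, 0.0707]
orientation: [-1.473, -2.768, 0.004]
contact_force: [0.2, -0.1, -0.6]
finger_gap: 0.0234
```

```bash
python3 - <<'E'
from cov import *
info()
im,p=snap("wrist","w15",(220,150,420,300),4)
import pickle;pickle.dump(p,open("p15","wb"))
snap("side","s15",(270,210,410,320),5)
E
```

```text
t 24.65 pos [ 0.5517 -0.0506  0.0707] zaxis [-6.8e-03  5.0e-04 -1.0e+00] jaw 33.98 F [ 0.2 -0.1 -0.6] gap 0.0234 q [ 0.49  0.62 -0.59  1.9   0.48  0.77  0.23]
```

View pics/w15.png

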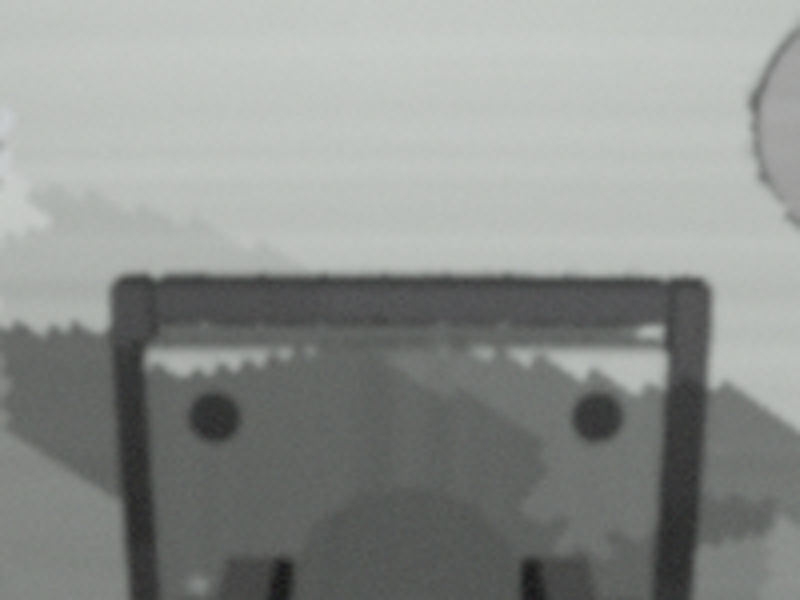

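View pics/s15.png

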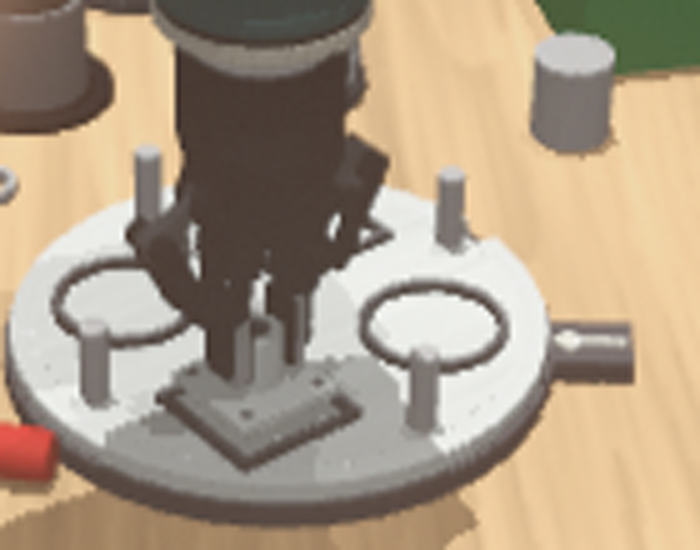

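```bash
python3 - <<'E'
from h import *
import pickle;p=pickle.load(open("p15","rb"))
f=lambda a,b:(220+a/4-.375,150+b/4-.375)
j=np.radians(34);u=np.array([np.cos(j),np.sin(j)]);v=np.array([-u[1],u[0]])
T=np.array([.5517,-.0506])
for nm,c,z in [("plate far top edge",(406,330),.0407),("plate far top edge'",(406,346),.0407),("border inner top",(411,326),.028),("border outer",(411,277),.028),("border outer bottom",(411,277),.022),("pl",(146,360),.0407),("pr",(667,360),.0407),("bl",(113,290),.028),("br",(710,290),.028),("hole l",(215,417),.0407),("hole r",(597,417),.0407)]:
    P=plane("wrist",f(*c),z,p)[:2]-T;print(nm,"u %.4f v %.4f"%(P@u,P@v))
E
```

```text
plate far top edge u -0.0002 v 0.0316
plate far top edge' u -0.0002 v 0.0298
border inner top u 0.0003 v 0.0283
border outer u 0.0003 v 0.0340
border outer bottom u 0.0003 v 0.0325
pl u -0.0275 v 0.0283
pr u 0.0272 v 0.0283
bl u -0.0334 v 0.0326
br u 0.0341 v 0.0326
hole l u -0.0204 v 0.0219
hole r u 0.0201 v 0.0220
```

apply_moves([
  [0,-0.007,0,0.14,-0.14,0,1.5],
  [0,-0.007,0,0.14,-0.14,-0.2,1.5],
  [0,-0.007,0,0.14,-0.14,-0.2,1.5],
  [0,-0.007,0,0.14,-0.14,-0.5,1.5],
  [0,-0.007,0,0.14,-0.14,-0.7,1.5],
  [0,-0.007,0,0.14,-0.14,-0.8,1.5],
  [0,-0.007,0,0.14,-0.14,-0.9,1.5],
])

```text
clock: 25.45
position: [0.5535, -0.0521, 0.0623]
orientation: [1.475, 2.772, 0.001]
contact_force: [-0.3, 0.3, -0.5]
finger_gap: 0.0237
```

```bash
python3 - <<'E'
from cov import *
info()
im,p=snap("wrist","w16",(220,150,420,300),4)
E
```

```text
t 25.45 pos [ 0.5535 -0.0521  0.0623] zaxis [ 1.4e-03  3.0e-04 -1.0e+00] jaw 33.97 F [-0.3  0.3 -0.5] gap 0.0237 q [ 0.49  0.63 -0.58  1.91  0.49  0.75  0.22]
```

View pics/w16.png

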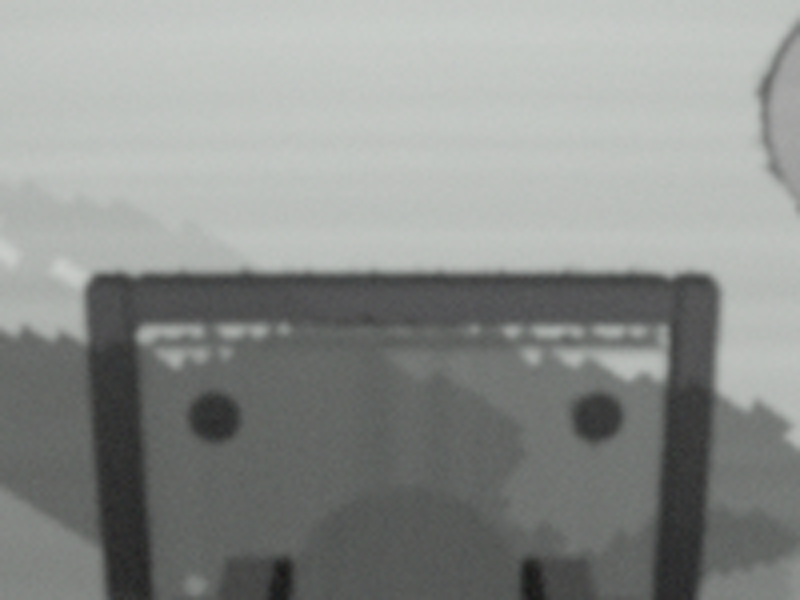

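apply_moves([
  [0,0,0,-0.05,0,-0.15,1.5],
  [0,0,0,-0.05,0,-0.3,1.5],
  [0,0,0,-0.05,0,-0.4,1.5],
  [0,0,0,-0.05,0,-0.45,1.5],
  [0,0,0,-0.05,0,-0.45,1.5],
])

```text
clock: 26.0
position: [0.5538, -0.0523, 0.0593]
orientation: [1.473, 2.771, 0.001]
contact_force: [-7.8, -1.9, 31.5]
finger_gap: 0.024
```

apply_moves([
  [0,0,0,0,0,0.05,3],
  [0,0,0,0,0,0.1,4],
  [0,0,0,0,0,0.1,5],
  [0,0,0,0,0,0.1,5],
  [0,0,0,0,0,2,5],
  [0,0,0,0,0,5,5],
  [0,0,0,0,0,8,5],
  [0,0,0,0,0,10,5],
  [0,0,0,0,0,12,5],
  [0,0,0,0,0,12,5],
])

```text
clock: 27.0
position: [0.5548, -0.0522, 0.1815]
orientation: [1.472, 2.768, 0.003]
contact_force: [0.4, 0.7, -0.5]
finger_gap: 0.0498
```

```bash
python3 - <<'E'
from cov import *
info()
im,p=snap("wrist","w17",(160,60,480,300),2.5)
snap("side","s17",(250,210,410,320),5)
E
```

```text
t 27.0 pos [ 0.5548 -0.0522  0.1815] zaxis [ 0.0065 -0.0017 -1.    ] jaw 33.99 F [ 0.4  0.7 -0.5] gap 0.0498 q [ 0.58  0.46 -0.68  1.84  0.35  0.95  0.33]
```

View pics/w17.png

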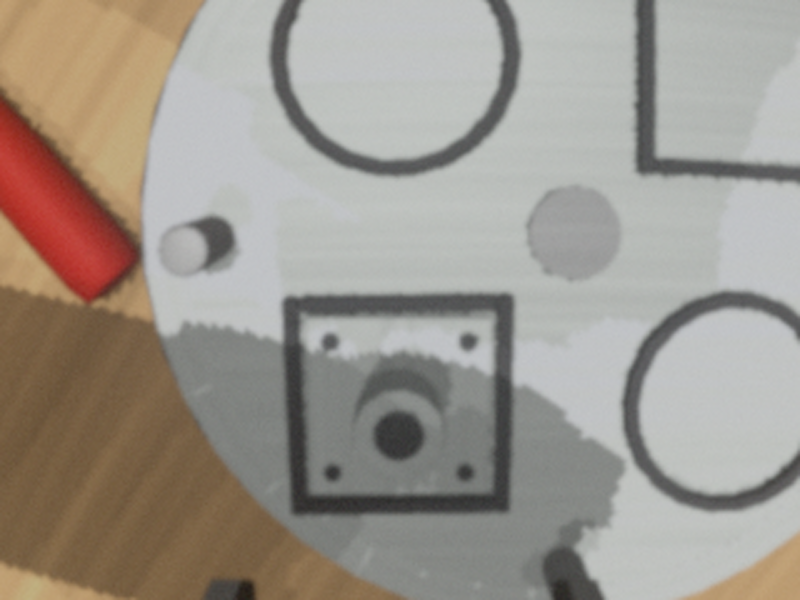

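View pics/s17.png

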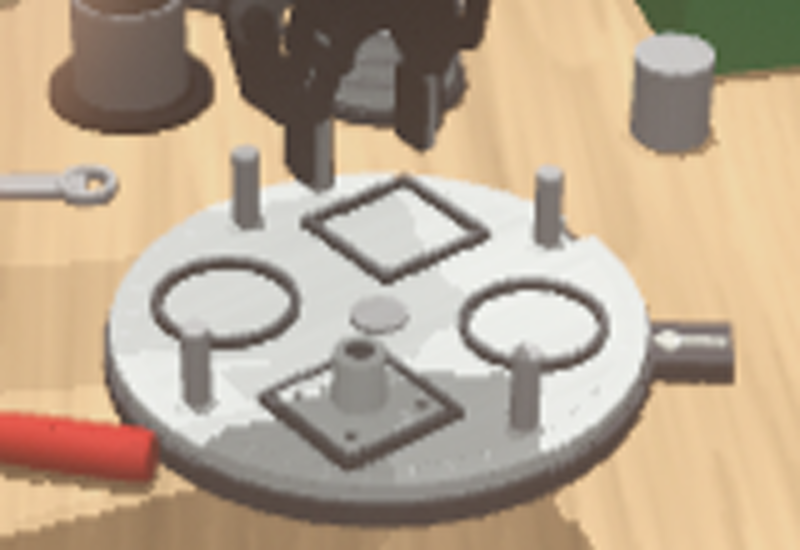

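apply_moves([
  [0,0,-0.1,-1.5,-3,0.5,5],
  [0,0,-0.2,-3,-6,1,5],
  [0.001,0.003,-0.3,-5,-9,1,5],
  [0.001,0.003,-0.4,-7,-12,1,5],
  [0.002,0.006,-0.5,-9,-15,1,5],
  [0.002,0.006,-0.6,-10.5,-18,1,5],
  [0.002,0.006,-0.7,-11.5,-20,1,5],
  [0.002,0.006,-0.797,-12.3,-21.3,1,5],
  [0.002,0.006,-0.797,-12.3,-21.3,1,5],
  [0.002,0.006,-0.797,-12.3,-21.3,1,5],
  [0.002,0.006,-0.797,-12.3,-21.3,1,5],
])

```text
clock: 28.2
position: [0.4311, -0.2645, 0.1888]
orientation: [-2.431, -1.985, 0.003]
contact_force: [-0.8, 0.2, 0.2]
finger_gap: 0.0501
```

```bash
python3 - <<'E'
from cov import *
info()
im,p=snap("wrist","w18")
o=im.copy()
px=proj("wrist",[.4315,-.265,.006],p)[0];print(px)
cc,P,r,ci=plate(im,p,"wrist",px,60);print(r,ci);cv2.drawContours(o,[cc],-1,(0,0,255),1)
cv2.imwrite("pics/w18o.png",o)
E
```

```text
t 28.2 pos [ 0.4311 -0.2645  0.1888] zaxis [-0.0035  0.0013 -1.    ] jaw -11.51 F [-0.8  0.2  0.2] gap 0.0501 q [ 0.89  0.32 -0.47  1.96  0.19  0.91  0.12]
[321.4213019  217.60299735]
((430.9784240722656, -264.519775390625), (56.0739860534668, 55.79765701293945), 78.5258560180664) ((430.8674011230469, -264.3061828613281), 38.478607177734375)
```

View pics/w18o.png

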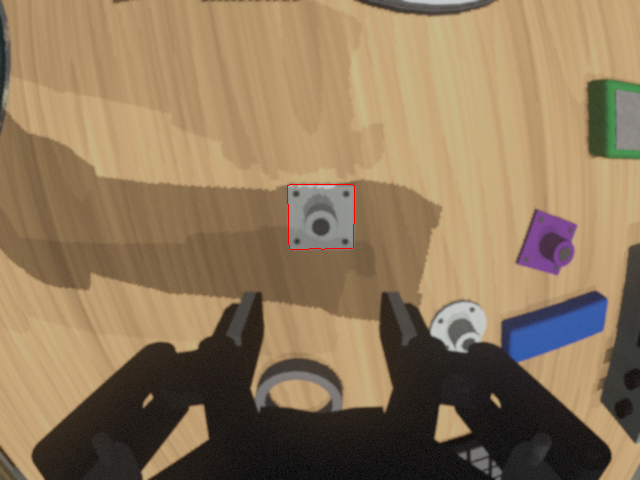

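apply_moves([
  [0,0,0,0,0,-4,5],
  [-0.001,-0.003,0,0,0,-8,5],
  [-0.001,-0.003,0,0,0,-11,5],
  [-0.001,-0.003,0,0,0,-13.5,5],
  [-0.001,-0.003,0,0,0,-15,5],
  [-0.001,-0.003,0,0,0,-15.3,5],
  [-0.001,-0.003,0,0,0,-15.3,5],
  [-0.001,-0.003,0,0,0,-15.3,3],
  [-0.001,-0.003,0,0,0,-15.3,1.5],
  [-0.001,-0.003,0,0,0,-15.3,1.5],
  [-0.001,-0.003,0,0,0,-15.3,1.5],
  [-0.001,-0.003,0,0,0,-15.3,1.5],
])

```text
clock: 29.45
position: [0.4317, -0.2649, 0.0372]
orientation: [2.432, 1.986, 0.0]
contact_force: [-1.7, 2.2, 11.5]
finger_gap: 0.0243
```

```bash
python3 - <<'E'
from cov import *
info()
snap("wrist","w19",(160,150,480,390),2.5)
E
```

```text
t 29.45 pos [ 0.4317 -0.2649  0.0372] zaxis [ 0.0011 -0.001  -1.    ] jaw -11.53 F [-1.7  2.2 11.5] gap 0.0243 q [ 0.79  0.57 -0.37  2.04  0.36  0.59 -0.02]
```

View pics/w19.png

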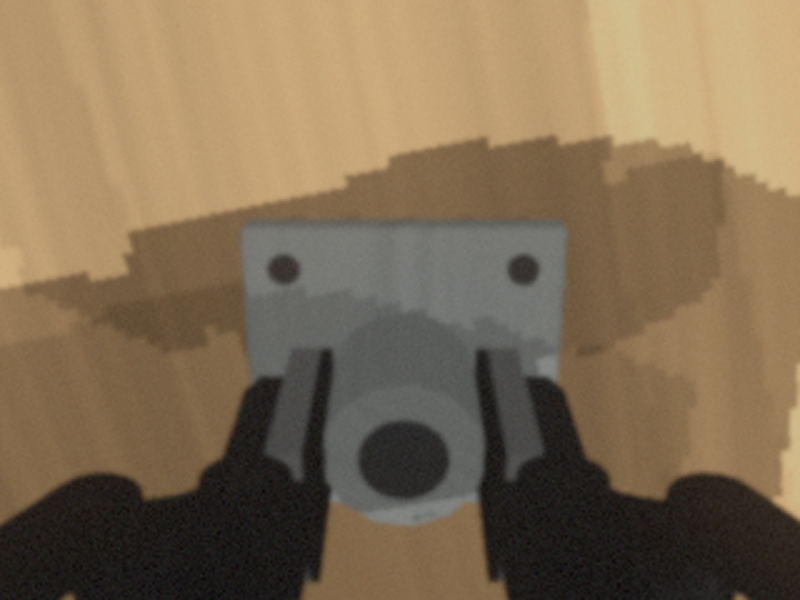

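apply_moves([
  [0,0,0,0,0,2,1.5],
  [0,0,0,0,0,6,1.5],
  [0,0,0,0,0,10,1.5],
  [0,0,0.1,1.5,4,10.5,1.5],
  [0,0,0.2,3,8,10.5,1.5],
  [0,0,0.3,5,12,10.5,1.5],
  [0,0,0.4,7,16,10.5,1.5],
  [0,0,0.5,9,20,10.5,1.5],
  [0,0,0.6,11,24,10.5,1.5],
  [0,0,0.7,12.5,28,10.5,1.5],
  [0,0,0.78,14,32,10,1.5],
  [0,0,0.795,15,35,9,1.5],
  [0,0,0.795,15,36,8,1.5],
  [0,0,0.795,15,36,7.2,1.5],
  [0,0,0.795,15,36,7.2,1.5],
  [0,0,0.795,15,36,7.2,1.5],
])

```text
clock: 31.1
position: [0.5817, 0.0935, 0.1094]
orientation: [1.476, 2.771, 0.0]
contact_force: [-0.2, 0.6, -1.3]
finger_gap: 0.0239
```

```bash
python3 - <<'E'
from cov import *
info()
im,p=snap("wrist","w20")
import pickle;pickle.dump(p,open("p20","wb"))
cv2.imwrite("pics/w20c.png",cv2.resize(im[150:300,220:420],None,fx=4,fy=4,interpolation=2))
E
```

```text
t 31.1 pos [0.5817 0.0935 0.1094] zaxis [ 1.5e-03 -8.0e-04 -1.0e+00] jaw 33.91 F [-0.2  0.6 -1.3] gap 0.0239 q [ 0.28  0.62 -0.65  1.8   0.48  0.88 -0.  ]
```

View pics/w20.png

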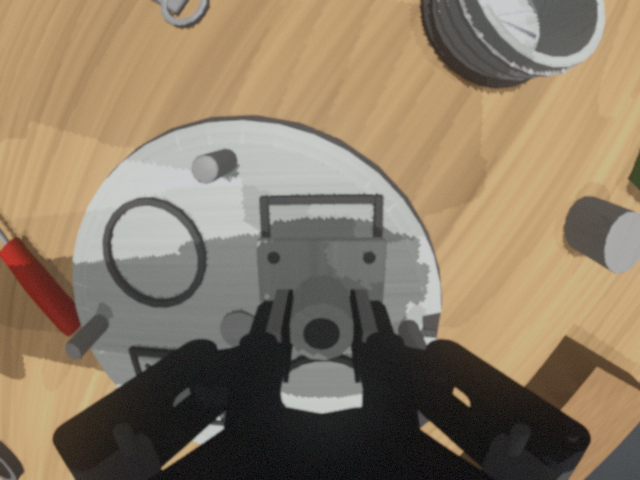

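View pics/w20c.png

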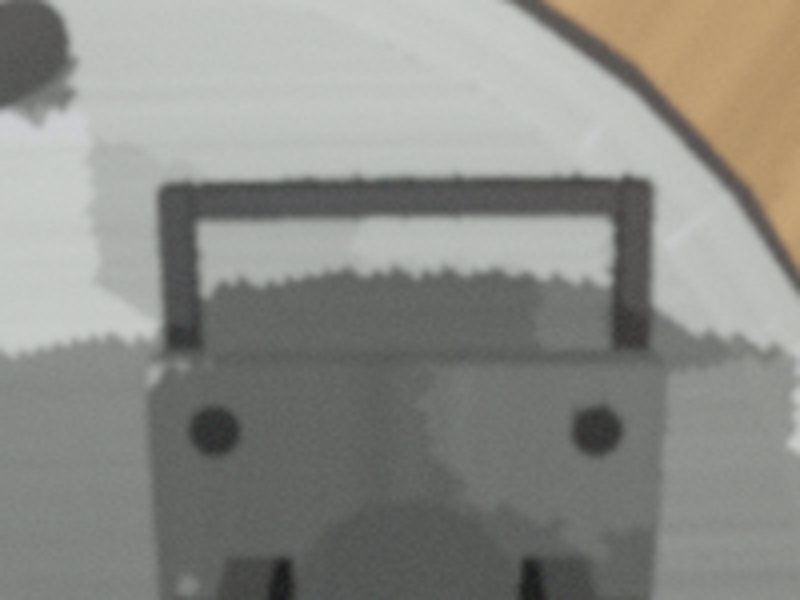

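```bash
cat > rel.py <<'E'
from h import *
import pickle
def rel(pf,pts,T,jaw,off,sc):
    p=pickle.load(open(pf,"rb"));j=np.radians(jaw);u=np.array([np.cos(j),np.sin(j)]);v=np.array([-u[1],u[0]])
    for nm,c,z in pts:
        P=plane("wrist",(off[0]+c[0]/sc-.375,off[1]+c[1]/sc-.375),z,p)[:2]-T;print(nm,"u %.4f v %.4f"%(P@u,P@v))
E
python3 - <<'E'
from rel import *
zt=.1094-.037+.006
rel("p20",[("OL",(160,186),.028),("OR",(652,180),.028),("IL",(198,217),.028),("IR",(613,212),.028),("pl",(150,366),zt),("pr",(663,366),zt),("hl",(215,430),zt),("hr",(597,430),zt)],np.array([.5817,.0935]),33.91,(220,150),4)
E
```

```text
OL u -0.0336 v 0.0367
OR u 0.0338 v 0.0376
IL u -0.0285 v 0.0323
IR u 0.0285 v 0.0330
pl u -0.0271 v 0.0271
pr u 0.0272 v 0.0271
hl u -0.0204 v 0.0199
hr u 0.0205 v 0.0199
```

apply_moves([
  [0.001,0.001,0.01,-0.14,0.21,-1,1.5],
  [0.001,0.001,0.01,-0.14,0.21,-2.5,1.5],
  [0.001,0.001,0.01,-0.14,0.21,-3.8,1.5],
  [0.001,0.001,0.01,-0.14,0.21,-3.9,1.5],
  [0.001,0.001,0.01,-0.14,0.21,-3.9,1.5],
  [0.001,0.001,0.01,-0.14,0.21,-3.9,1.5],
])

```text
clock: 31.75
position: [0.5807, 0.0959, 0.0709]
orientation: [1.463, 2.78, 0.002]
contact_force: [0.6, -0.2, -0.4]
finger_gap: 0.024
```

```bash
python3 - <<'E'
from cov import *
info()
im,p=snap("wrist","w21")
import pickle;pickle.dump(p,open("p21","wb"))
cv2.imwrite("pics/w21c.png",cv2.resize(im[150:300,220:420],None,fx=4,fy=4,interpolation=2))
E
```

```text
t 31.75 pos [0.5807 0.0959 0.0709] zaxis [ 1.2e-03  6.0e-04 -1.0e+00] jaw 34.49 F [ 0.6 -0.2 -0.4] gap 0.024 q [ 0.25  0.67 -0.62  1.82  0.52  0.82 -0.03]
```

View pics/w21c.png

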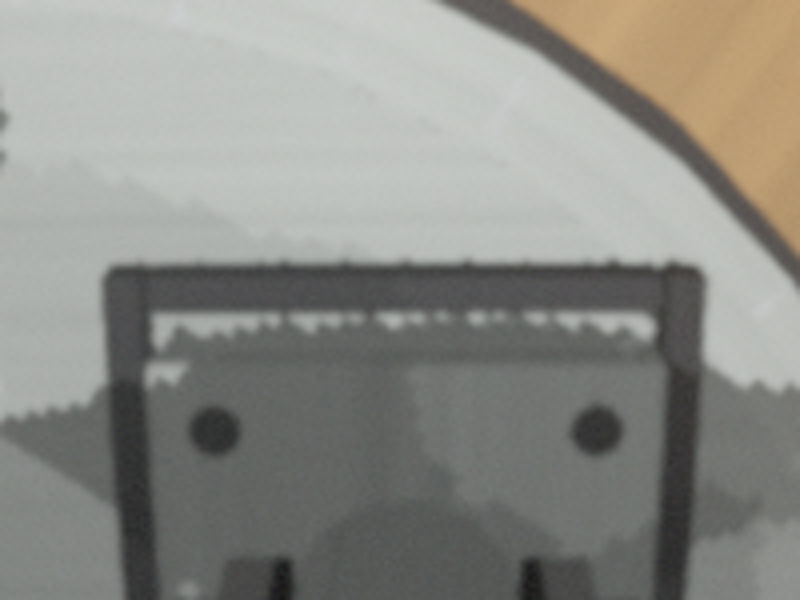

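```bash
python3 - <<'E'
from rel import *
zt=.0709-.037+.006
rel("p21",[("OL",(106,269),.028),("OR",(703,268),.028),("IL",(150,312),.028),("IR",(662,310),.028),("pl",(146,364),zt),("pr",(667,364),zt),("hl",(215,431),zt),("hr",(597,431),zt)],np.array([.5807,.0959]),34.49,(220,150),4)
print("prev")
zt=.0707-.036+.006
rel("p15",[("OL",(113,277),.028),("OR",(710,277),.028),("pl",(146,345),zt),("hl",(215,417),zt),("hr",(597,417),zt)],np.array([.5517,-.0506]),33.98,(220,150),4)
E
```

```text
OL u -0.0337 v 0.0349
OR u 0.0335 v 0.0350
IL u -0.0289 v 0.0298
IR u 0.0290 v 0.0301
pl u -0.0275 v 0.0275
pr u 0.0276 v 0.0275
hl u -0.0204 v 0.0200
hr u 0.0204 v 0.0200
prev
OL u -0.0333 v 0.0341
OR u 0.0340 v 0.0342
pl u -0.0275 v 0.0299
hl u -0.0204 v 0.0219
hr u 0.0200 v 0.0220
```

apply_moves([
  [0,0,0,-0.05,0.08,0,1.5],
  [0,0,0,-0.05,0.08,-0.2,1.5],
  [0,0,0,-0.05,0.08,-0.4,1.5],
  [0,0,0,-0.05,0.08,-0.6,1.5],
  [0,0,0,-0.05,0.08,-0.8,1.5],
  [0,0,0,-0.05,0.08,-0.8,1.5],
])

```text
clock: 32.4
position: [0.5801, 0.0966, 0.0627]
orientation: [1.463, 2.78, 0.001]
contact_force: [-0.1, 0.4, -1.1]
finger_gap: 0.0241
```

apply_moves([
  [0,0,0,0,0,-0.1,1.5],
  [0,0,0,0,0,-0.2,1.5],
  [0,0,0,0,0,-0.3,1.5],
  [0,0,0,0,0,-0.35,1.5],
  [0,0,0,0,0,-0.35,1.5],
])

```text
clock: 32.9
position: [0.5801, 0.0966, 0.0593]
orientation: [1.463, 2.78, 0.001]
contact_force: [-1.5, -0.6, 0.5]
finger_gap: 0.0241
```

Just about touching the floor; release and back off.

apply_moves([
  [0,0,0,0,0,0,3],
  [0,0,0,0,0,0,4],
  [0,0,0,0,0,0,5],
  [0,0,0,0,0,0,5],
  [0,0,0,0,0,2,5],
  [0,0,0,0,0,5,5],
  [0,0,0,0,0,8,5],
  [0,0,0,0,0,12,5],
  [0,0,0,0,0,14,5],
  [0,0,0,0,0,14,5],
])

```text
clock: 33.9
position: [0.5812, 0.097, 0.2022]
orientation: [1.461, 2.776, 0.005]
contact_force: [0.7, -0.2, -0.5]
finger_gap: 0.0498
```

```bash
python3 - <<'E'
from cov import *
info()
im,p=snap("wrist","w22",(60,60,460,360),2)
snap("side","s22",(250,210,410,320),5)
im,p=snap("top","t22")
cv2.imwrite("pics/t22c.png",cv2.resize(im[170:340,380:520],None,fx=4,fy=3.5,interpolation=2))
E
```

```text
t 33.9 pos [0.5812 0.097  0.2022] zaxis [ 5.5e-03  6.0e-04 -1.0e+00] jaw 34.49 F [ 0.7 -0.2 -0.5] gap 0.0498 q [ 0.33  0.5  -0.72  1.74  0.38  1.03  0.07]
```

View pics/w22.png

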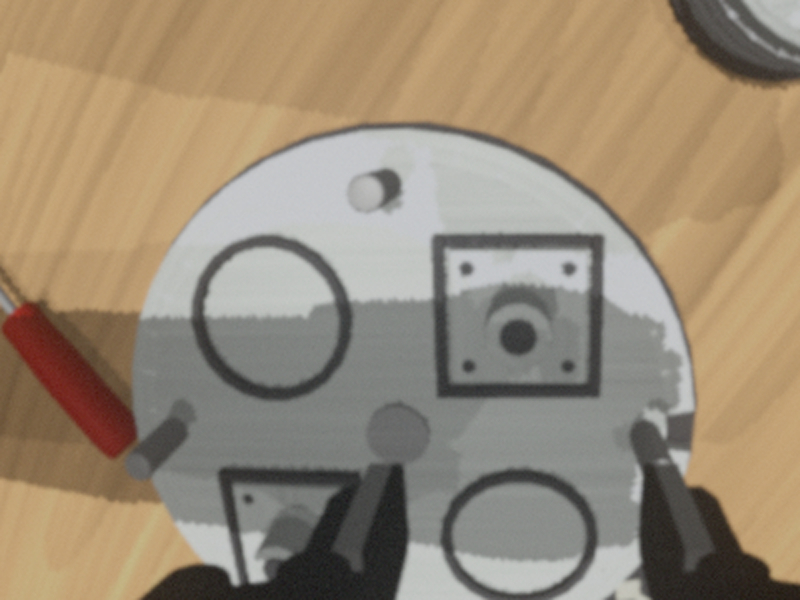

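View pics/s22.png

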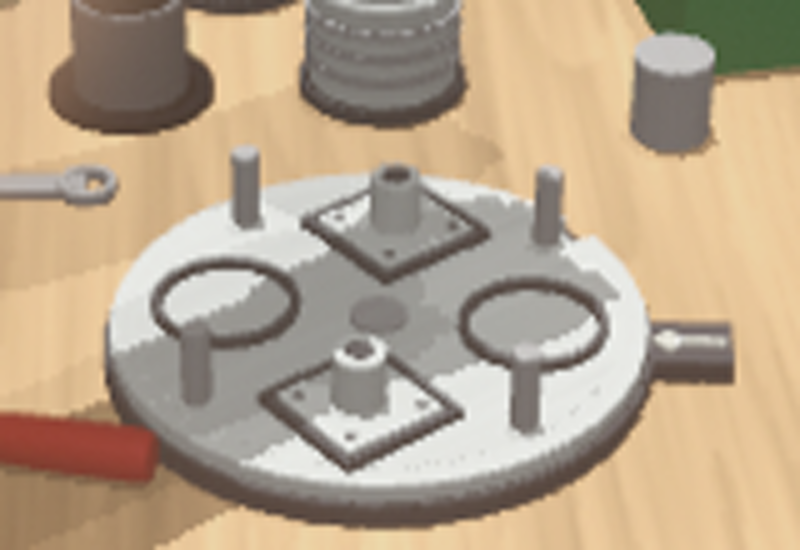

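View pics/t22c.png

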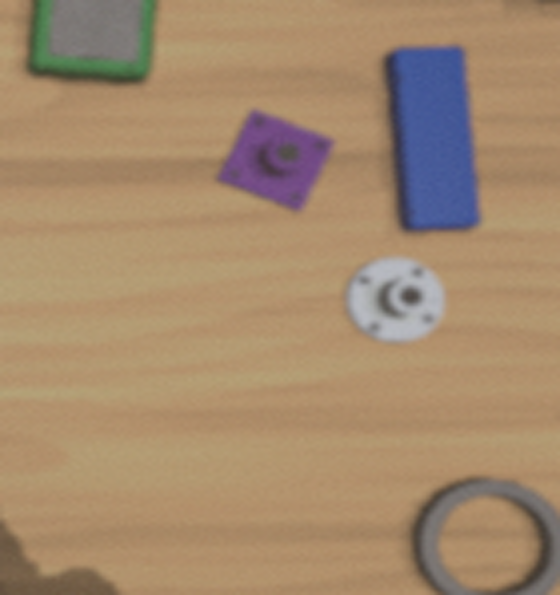

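apply_moves([
  [0,0.003,0,0,-3,0,5],
  [0,0.005,0,0,-7,0,5],
  [0,0.005,0,-0.5,-11,0,5],
  [0,0.005,0,-1,-15,0,5],
  [0,0.005,0,-1.5,-19,0,5],
  [0,0.005,0,-2,-23,0,5],
  [0,0.005,0,-2.5,-27,0,5],
  [0,0.005,0,-3,-31,0,5],
  [0,0.005,0,-3.2,-35,0,5],
  [0,0.005,0,-3.5,-39,0,5],
  [0,0.005,0,-3.8,-43,0,5],
  [0,0.005,0,-4,-47,0,5],
  [0,0.005,0,-4,-49.9,0,5],
  [0,0.005,0,-4,-49.9,0,5],
  [0,0.005,0,-4,-49.9,0,5],
  [0,0.005,0,-4,-49.9,0,5],
])

```text
clock: 35.65
position: [0.5399, -0.4013, 0.1978]
orientation: [-1.459, -2.776, 0.002]
contact_force: [0.1, -0.0, -1.0]
finger_gap: 0.0495
```

```bash
python3 - <<'E'
from cov import *
info()
im,p=snap("wrist","w23")
o=im.copy()
px=proj("wrist",[.5415,-.4015,.006],p)[0];print(px)
cc,P,r,ci=plate(im,p,"wrist",px,48);print(r,ci);cv2.drawContours(o,[cc],-1,(0,0,255),1)
cv2.imwrite("pics/w23o.png",o)
E
```

```text
t 35.65 pos [ 0.5399 -0.4013  0.1978] zaxis [-0.0054  0.0013 -1.    ] jaw 34.57 F [ 0.1 -0.  -1. ] gap 0.0495 q [ 1.    0.63 -0.61  1.52  0.39  1.12  0.92]
[323.27140801 215.8380946 ]
((541.7216186523438, -400.6927490234375), (58.643653869628906, 59.21524429321289), 34.62797927856445) ((541.864990234375, -400.67327880859375), 29.990787506103516)
```

View pics/w23o.png

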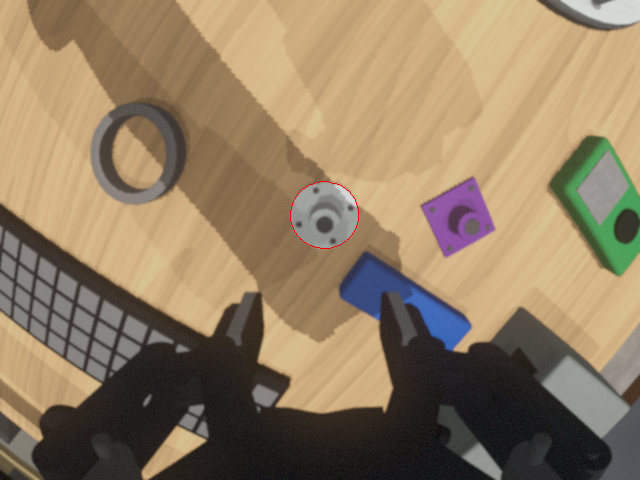

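apply_moves([
  [-0.001,-0.005,0,0.2,0.05,-4,5],
  [-0.001,-0.005,0,0.2,0.05,-8,5],
  [-0.001,-0.005,0,0.2,0.05,-12,5],
  [-0.001,-0.005,0,0.2,0.05,-14.5,5],
  [-0.001,-0.005,0,0.2,0.05,-16,5],
  [-0.001,-0.005,0,0.2,0.05,-16.2,5],
  [-0.001,-0.005,0,0.2,0.05,-16.2,5],
  [-0.001,-0.005,0,0.2,0.05,-16.2,3],
  [-0.001,-0.005,0,0.2,0.05,-16.2,1.5],
  [-0.001,-0.005,0,0.2,0.05,-16.2,1.5],
  [-0.001,-0.005,0,0.2,0.05,-16.2,1.5],
  [-0.001,-0.005,0,0.2,0.05,-16.2,1.5],
])

```text
clock: 36.9
position: [0.5427, -0.4012, 0.0379]
orientation: [1.46, 2.779, -0.001]
contact_force: [-2.4, 2.2, 9.2]
finger_gap: 0.0239
```

```bash
python3 - <<'E'
from cov import *
info()
snap("wrist","w24",(160,150,480,390),2.5)
E
```

```text
t 36.9 pos [ 0.5427 -0.4012  0.0379] zaxis [ 0.0015 -0.0015 -1.    ] jaw 34.57 F [-2.4  2.2  9.2] gap 0.0239 q [ 0.95  0.82 -0.52  1.59  0.5   0.86  0.83]
```

View pics/w24.png

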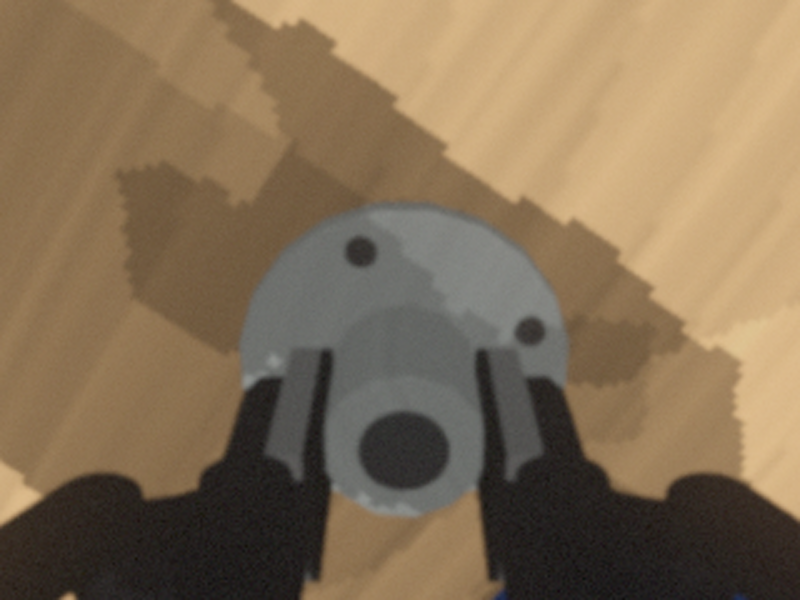

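apply_moves([
  [0,0,0,0,0,2,1.5],
  [0,0,0,0,0,6,1.5],
  [0,0,0,0,0,10,1.5],
  [0,0,0,0.8,4,10.5,1.5],
  [0,0,0,1.8,8,10.5,1.5],
  [0,0,0,2.8,12,10.5,1.5],
  [0,0,0,3.8,16,10.5,1.5],
  [0,0,0,4.8,20,10.5,1.5],
  [0,0,0,5.8,24,10.5,1.5],
  [0,0,0,6.8,28,10.5,1.5],
  [0,0,0,7.8,32,10.5,1.5],
  [0,0,0,8.8,36,9.5,1.5],
  [0,0,0,9.6,39.5,8.5,1.5],
  [0,0,0,9.8,41,7.2,1.5],
  [0,0,0,9.8,41,7.2,1.5],
  [0,0,0,9.8,41,7.2,1.5],
])

```text
clock: 38.55
position: [0.641, 0.0083, 0.1113]
orientation: [1.46, 2.779, -0.001]
contact_force: [0.8, -0.6, -0.4]
finger_gap: 0.0244
```

```bash
python3 - <<'E'
from cov import *
info()
im,p=snap("wrist","w25")
import pickle;pickle.dump(p,open("p25","wb"))
cv2.imwrite("pics/w25c.png",cv2.resize(im[150:300,220:420],None,fx=4,fy=4,interpolation=2))
E
```

```text
t 38.55 pos [0.641  0.0083 0.1113] zaxis [ 0.0023 -0.0021 -1.    ] jaw 34.57 F [ 0.8 -0.6 -0.4] gap 0.0244 q [ 0.37  0.69 -0.61  1.67  0.47  0.94  0.19]
```

View pics/w25c.png

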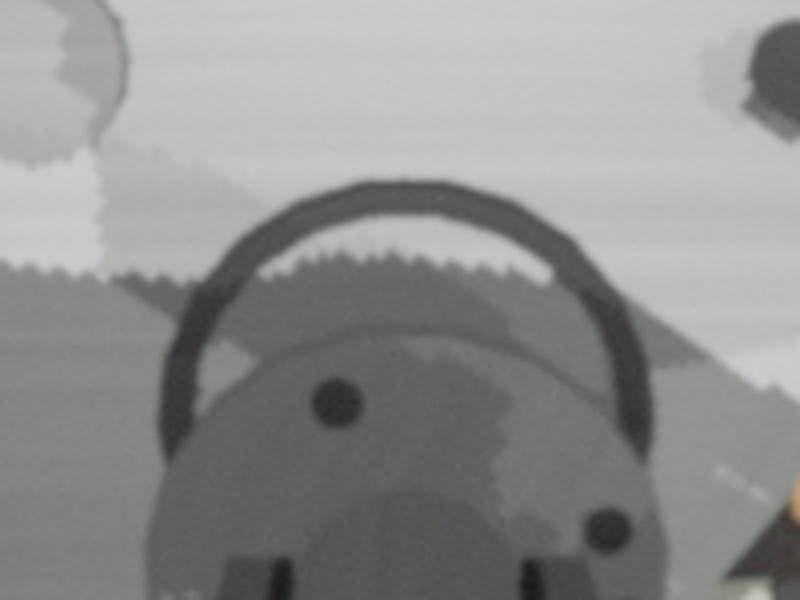

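```bash
python3 - <<'E'
from rel import *
zt=.1113-.038+.006
rel("p25",[("Otop",(405,180),.028),("Itop",(405,213),.028),("OL",(158,400),.028),("OR",(655,400),.028),("ptop",(407,336),zt),("pl",(145,545),zt),("pr",(667,545),zt)],np.array([.641,.0083]),34.57,(220,150),4)
E
```

```text
Otop u -0.0001 v 0.0370
Itop u -0.0001 v 0.0323
OL u -0.0357 v 0.0050
OR u 0.0360 v 0.0050
ptop u 0.0001 v 0.0302
pl u -0.0291 v 0.0059
pr u 0.0291 v 0.0059
```

apply_moves([
  [0.002,0.002,0,-0.04,0.04,-1,1.5],
  [0.002,0.002,0,-0.04,0.04,-2.5,1.5],
  [0.002,0.002,0,-0.04,0.04,-3.8,1.5],
  [0.002,0.002,0,-0.04,0.04,-4,1.5],
  [0.002,0.002,0,-0.04,0.04,-4,1.5],
])

```text
clock: 39.1
position: [0.6403, 0.008, 0.0705]
orientation: [-1.462, -2.78, 0.001]
contact_force: [0.3, 1.0, -0.3]
finger_gap: 0.024
```

```bash
python3 - <<'E'
from cov import *
info()
im,p=snap("wrist","w26")
import pickle;pickle.dump(p,open("p26","wb"))
cv2.imwrite("pics/w26c.png",cv2.resize(im[150:300,220:420],None,fx=4,fy=4,interpolation=2))
E
```

```text
t 39.1 pos [0.6403 0.008  0.0705] zaxis [-7.e-04 -1.e-04 -1.e+00] jaw 34.51 F [ 0.3  1.  -0.3] gap 0.024 q [ 0.35  0.74 -0.58  1.68  0.5   0.88  0.17]
```

View pics/w26c.png

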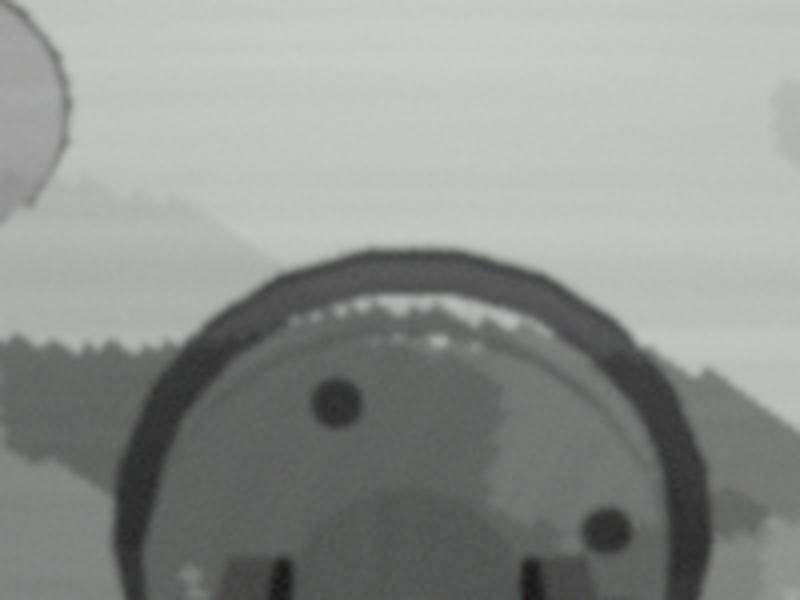

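```bash
python3 - <<'E'
from rel import *
zt=.0705-.038+.006
rel("p26",[("Otop",(413,249),.028),("Itop",(413,294),.028),("OL",(115,530),.028),("OR",(711,530),.028),("ptop",(407,337),zt),("pl",(145,545),zt),("pr",(667,545),zt)],np.array([.6403,.008]),34.51,(220,150),4)
E
```

```text
Otop u 0.0007 v 0.0371
Itop u 0.0007 v 0.0319
OL u -0.0347 v 0.0030
OR u 0.0364 v 0.0030
ptop u 0.0001 v 0.0301
pl u -0.0291 v 0.0059
pr u 0.0291 v 0.0059
```

apply_moves([
  [0,0,0,0.04,0.07,0,1.5],
  [0,0,0,0.04,0.07,-0.2,1.5],
  [0,0,0,0.04,0.07,-0.4,1.5],
  [0,0,0,0.04,0.07,-0.6,1.5],
  [0,0,0,0.04,0.07,-0.75,1.5],
  [0,0,0,0.04,0.07,-0.75,1.5],
])

```text
clock: 39.75
position: [0.641, 0.0087, 0.0634]
orientation: [1.462, 2.78, -0.0]
contact_force: [0.2, 1.3, -1.3]
finger_gap: 0.024
```

apply_moves([
  [0,0,0,0,0,-0.1,1.5],
  [0,0,0,0,0,-0.2,1.5],
  [0,0,0,0,0,-0.3,1.5],
  [0,0,0,0,0,-0.3,1.5],
])

```text
clock: 40.15
position: [0.6409, 0.0087, 0.0602]
orientation: [-1.462, -2.78, 0.0]
contact_force: [0.0, 0.3, -0.7]
finger_gap: 0.0237
```

apply_moves([
  [0,0,0,0,0,-0.05,1.5],
  [0,0,0,0,0,-0.05,3],
  [0,0,0,0,0,0,4],
  [0,0,0,0,0,0,5],
  [0,0,0,0,0,0,5],
  [0,0,0,0,0,2,5],
  [0,0,0,0,0,5,5],
  [0,0,0,0,0,8,5],
  [0,0,0,0,0,12,5],
  [0,0,0,0,0,14,5],
  [0,0,0,0,0,14,5],
])

```text
clock: 41.25
position: [0.6421, 0.009, 0.2035]
orientation: [1.461, 2.777, 0.003]
contact_force: [-0.2, 0.6, -0.2]
finger_gap: 0.0499
```

```bash
python3 - <<'E'
from cov import *
info()
im,p=snap("wrist","w27",(60,30,460,330),2)
im,p=snap("side","s27")
cv2.imwrite("pics/s27c.png",cv2.resize(im[210:320,250:410],None,fx=5,fy=5,interpolation=2))
snap("top","t27")
E
```

```text
t 41.25 pos [0.6421 0.009  0.2035] zaxis [ 4.4e-03 -3.0e-04 -1.0e+00] jaw 34.51 F [-0.2  0.6 -0.2] gap 0.0499 q [ 0.41  0.58 -0.66  1.6   0.39  1.09  0.24]
```

View pics/w27.png

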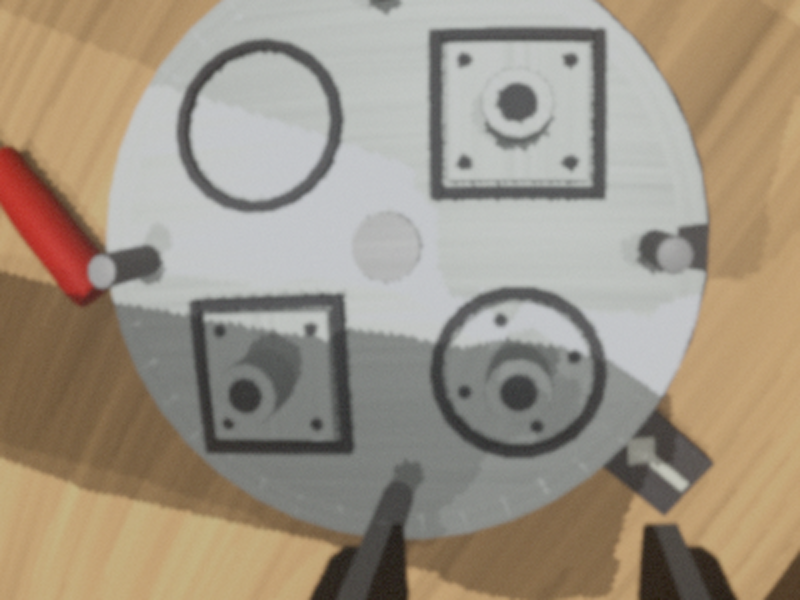

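View pics/s27c.png

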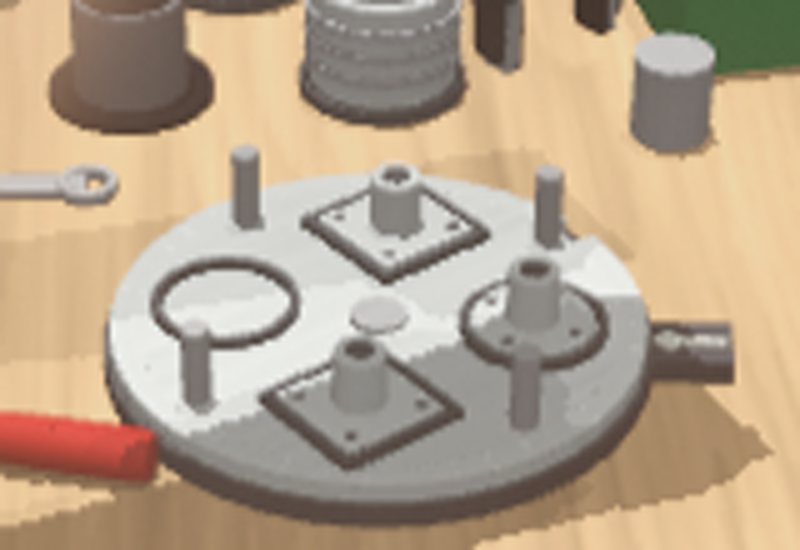

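View pics/s27.png

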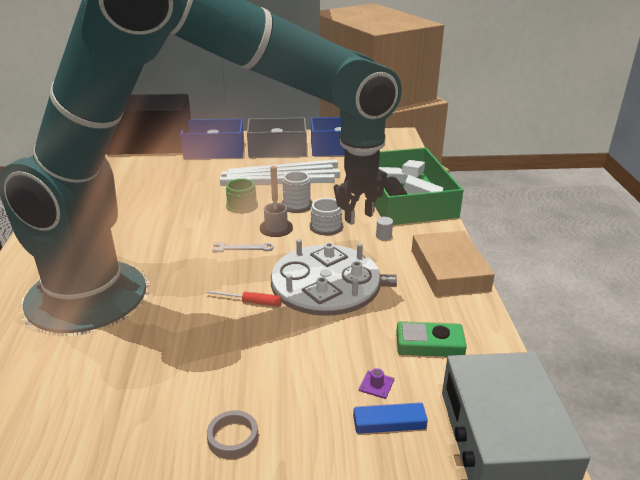

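View pics/t27.png

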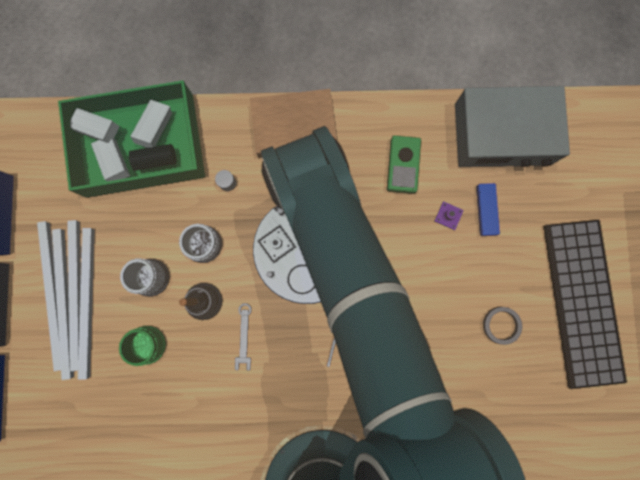

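```bash
python3 - <<'E'
import cv2
im=cv2.imread("pics/w27.png");cv2.imwrite("pics/w27m.png",cv2.resize(im[180:560,480:800],None,fx=2.2,fy=1.55,interpolation=2))
E
python3 - <<'E'
import sys;sys.path.insert(0,'.')
import os;os.chdir('.')
from h import *
f=lambda a,b:(60+a/2-.25,30+b/2-.25)
c=plane("wrist",f(388,247),.024)[:2];print(c)
for nm,q,z in [("sa c",(518,115),.028),("sb c",(272,374),.028),("rb",(519,372),.028),("ra",(261,125),.028),("post+x",(675,253),.064),("post-x",(101,271),.064),("mark tip",(632,445),.012)]:
    P=plane("wrist",f(*q),z)[:2];d=P-c;print(nm,P,np.hypot(*d),np.degrees(np.arctan2(d[1],d[0])))
E
```

```text
[0.56600479 0.02258006]
sa c [0.57956076 0.09382003] 0.0725182554485976 79.22621751281231
sb c [ 0.55261832 -0.04795878] 0.07179781370874054 -100.74549845968912
rb [0.63728119 0.01044943] 0.0723012961549199 -9.658701343805578
ra [0.49512428 0.03681625] 0.07229603468529511 168.64337335785453
post+x [0.65246234 0.08325981] 0.10562641544013837 35.0628873985203
post-x [ 0.47784281 -0.03793031] 0.10693007271686714 -145.53607274661888
mark tip [0.69878022 0.00816757] 0.1335553590258301 -6.195080985703483
```

View pics/w27m.png

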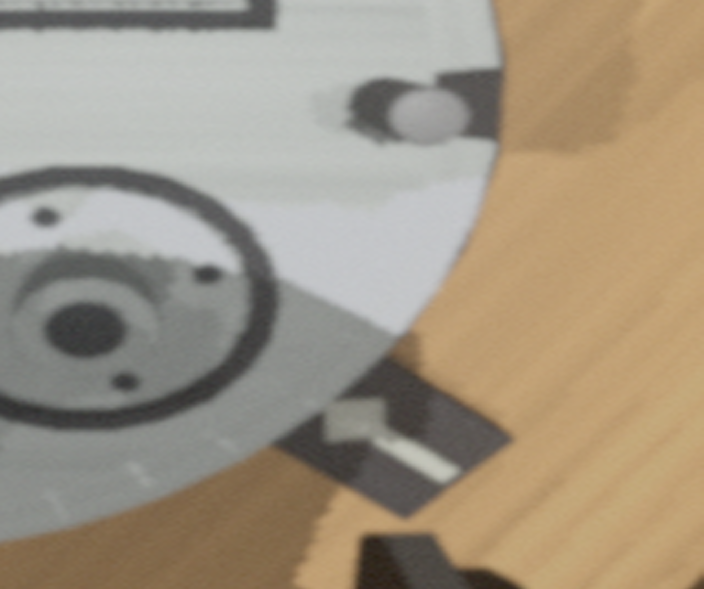

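apply_moves([
  [0,0.004,0,-3,2.5,0,4.5],
  [0,0.004,0,-6.5,5,0,4.5],
  [0,0.004,0,-10,7.5,0,4.5],
  [0,0.004,0,-13.6,10.2,-1,4.5],
  [0,0.004,0,-13.6,10.2,-5,4.5],
  [0,0.004,0,-13.6,10.2,-8,4.5],
  [0,0.004,0,-13.6,10.2,-9,4.5],
  [0,0.004,0,-13.6,10.2,-9,4.5],
  [0,0.004,0,-13.6,10.2,-9,4.5],
])

```text
clock: 42.3
position: [0.505, 0.1108, 0.1102]
orientation: [-1.461, -2.777, 0.003]
contact_force: [0.4, 0.3, -0.3]
finger_gap: 0.0449
```

```bash
python3 - <<'E'
from cov import *
info()
im,p=snap("wrist","w28",(160,150,480,390),2.5)
E
```

```text
t 42.3 pos [0.505  0.1108 0.1102] zaxis [-4.8e-03  1.0e-04 -1.0e+00] jaw 34.51 F [ 0.4  0.3 -0.3] gap 0.0449 q [ 0.27  0.51 -0.67  1.98  0.44  0.8  -0.05]
```

View pics/w28.png

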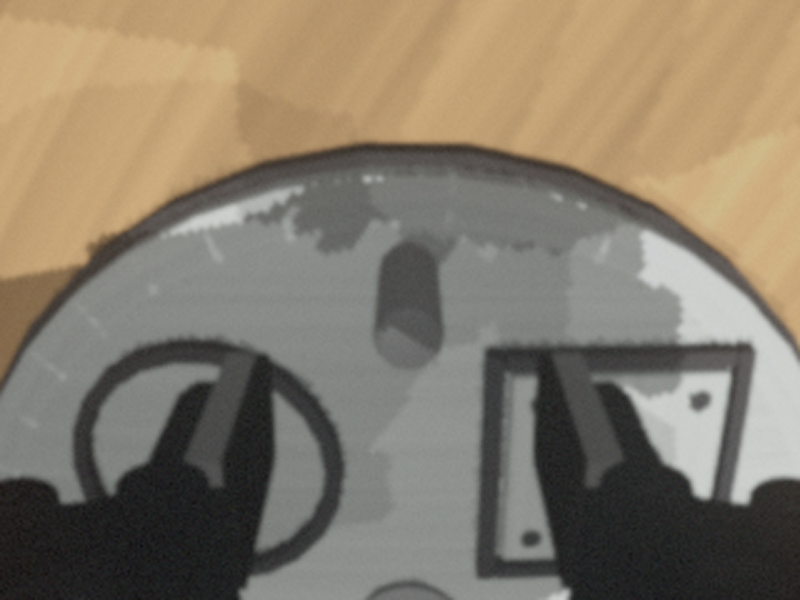

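apply_moves([
  [0,-0.004,0,0,0,-1.5,4.5],
  [0,-0.004,0,0,0,-3.5,4.5],
  [0,-0.004,0,0,0,-5,4.5],
  [0,-0.004,0,0,0,-5.3,4.5],
  [0,-0.004,0,0,0,-5.3,4.5],
])

```text
clock: 42.85
position: [0.5053, 0.1109, 0.0577]
orientation: [-1.463, -2.78, -0.0]
contact_force: [-0.5, -0.3, 0.5]
finger_gap: 0.0451
```

```bash
python3 - <<'E'
from cov import *
info()
im,p=snap("wrist","w29",(160,150,480,390),2.5)
snap("side","s29",(250,170,410,320),5)
c=np.array([.5668,.0222])
s=arm.state()["position"][:2];r=s-c;a0=np.arctan2(r[1],r[0]);print(np.hypot(*r),np.degrees(a0))
for k in range(0,50,4):
    a=a0-np.radians(k);print(k,np.round(100*(c+.108*np.array([np.cos(a),np.sin(a)])-s),2),round(-np.radians(k),3))
E
```

```text
t 42.85 pos [0.5053 0.1109 0.0577] zaxis [-0.e+00  2.e-04 -1.e+00] jaw 34.5 F [-0.5 -0.3  0.5] gap 0.0451 q [ 0.22  0.6  -0.61  2.    0.52  0.7  -0.12]
0.10773591087817684 124.59585689015292
0 [-0.01  0.02] -0.0
4 [0.62 0.43] -0.07
8 [1.28 0.79] -0.14
12 [1.97 1.1 ] -0.209
16 [2.67 1.37] -0.279
20 [3.4  1.58] -0.349
24 [4.13 1.75] -0.419
28 [4.88 1.86] -0.489
32 [5.63 1.92] -0.559
36 [6.38 1.93] -0.628
40 [7.13 1.88] -0.698
44 [7.88 1.79] -0.768
48 [8.62 1.64] -0.838
```

View pics/w29.png

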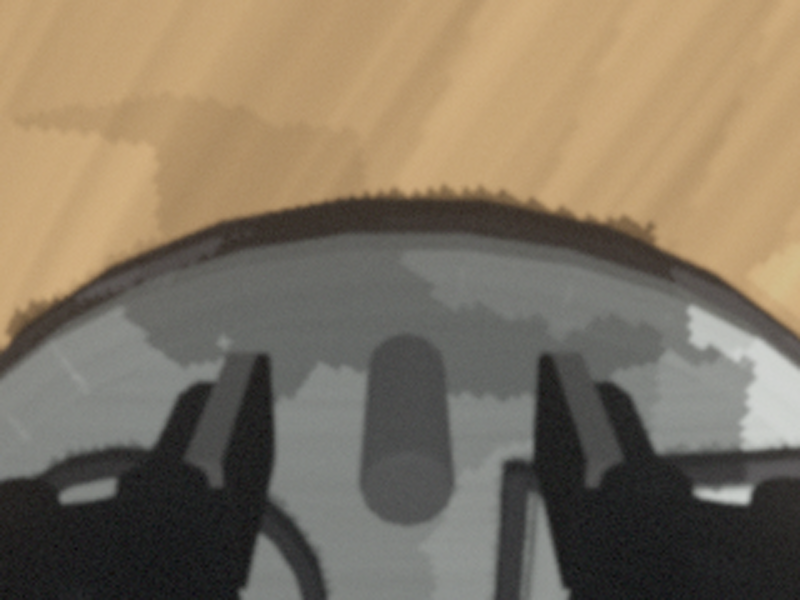

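View pics/s29.png

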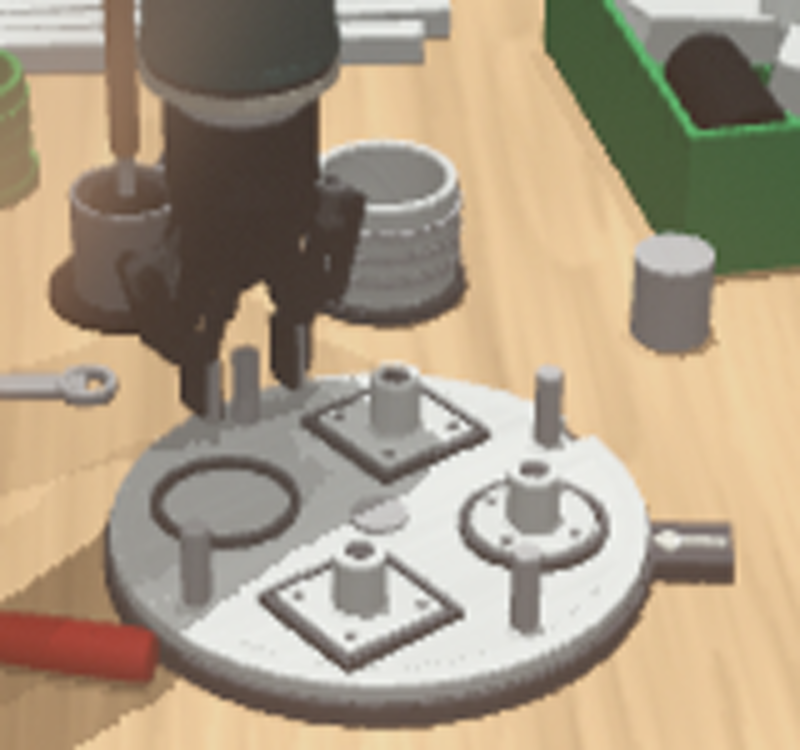

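apply_moves([
  [0,0,0,0,0,0,3.5],
  [0,0,0,0,0,0,2.4],
  [0,0,0,0,0,0,2.4],
  [0,0,-0.035,0.3,0.22,0,2.4],
  [0,0,-0.07,0.62,0.43,0,2.4],
  [0,0,-0.105,0.95,0.62,0,2.4],
  [0,0,-0.14,1.28,0.79,0,2.4],
  [0,0,-0.175,1.62,0.95,0,2.4],
  [0,0,-0.209,1.97,1.1,0,2.4],
  [0,0,-0.244,2.32,1.24,0,2.4],
  [0,0,-0.279,2.67,1.37,0,2.4],
  [0,0,-0.314,3.03,1.48,0,2.4],
  [0,0,-0.349,3.4,1.58,0,2.4],
  [0,0,-0.384,3.76,1.67,0,2.4],
  [0,0,-0.419,4.13,1.75,0,2.4],
  [0,0,-0.454,4.5,1.81,0,2.4],
  [0,0,-0.489,4.88,1.86,0,2.4],
  [0,0,-0.524,5.25,1.9,0,2.4],
  [0,0,-0.559,5.63,1.92,0,2.4],
  [0,0,-0.559,5.63,1.92,0,2.4],
])

```text
clock: 44.95
position: [0.5626, 0.1304, 0.0584]
orientation: [2.174, 2.266, 0.002]
contact_force: [0.1, 0.4, 0.1]
finger_gap: 0.0237
```

```bash
python3 - <<'E'
from cov import *
info()
snap("side","s30",(250,170,410,320),5)
c=np.array([.5668,.0222])
s=arm.state()["position"][:2];r=s-c;a0=np.arctan2(r[1],r[0]);print(np.hypot(*r),np.degrees(a0))
for k in range(0,16,2):
    a=a0-np.radians(k);print(k,np.round(100*(c+.108*np.array([np.cos(a),np.sin(a)])-s),2),round(-np.radians(k),3))
E
```

```text
t 44.95 pos [0.5626 0.1304 0.0584] zaxis [ 1.8e-03  1.0e-04 -1.0e+00] jaw 2.36 F [0.1 0.4 0.1] gap 0.0237 q [ 0.08  0.64 -0.46  1.85  0.41  0.74 -0.57]
0.1082929941925829 92.36501076326967
0 [ 0.   -0.03] -0.0
2 [ 0.38 -0.02] -0.035
4 [ 0.76 -0.02] -0.07
6 [ 1.13 -0.04] -0.105
8 [ 1.51 -0.07] -0.14
10 [ 1.88 -0.12] -0.175
12 [ 2.25 -0.17] -0.209
14 [ 2.62 -0.24] -0.244
```

View pics/s30.png

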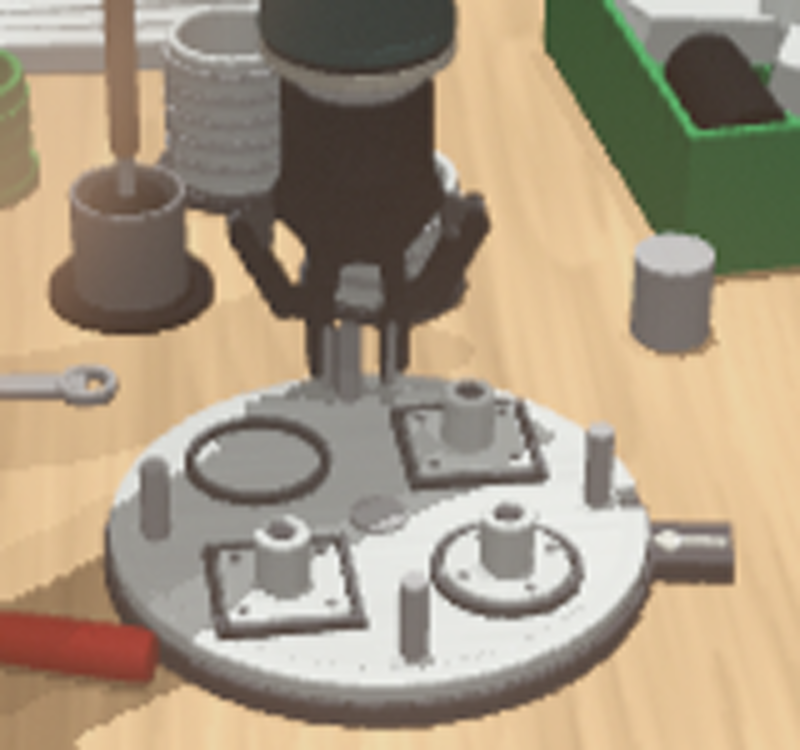

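apply_moves([
  [0,0,-0.035,0.38,-0.02,0,2.4],
  [0,0,-0.07,0.76,-0.02,0,2.4],
  [0,0,-0.105,1.13,-0.04,0,2.4],
  [0,0,-0.14,1.51,-0.07,0,2.4],
  [0,0,-0.14,1.51,-0.07,0,2.4],
  [0,0,-0.14,1.51,-0.07,0,2.4],
])

```text
clock: 45.6
position: [0.5777, 0.1296, 0.0584]
orientation: [2.325, 2.11, 0.002]
contact_force: [-0.1, -0.6, 0.2]
finger_gap: 0.0238
```

```bash
python3 - <<'E'
from cov import *
info()
im,p=snap("wrist","w31");snap("top","t31",(200,150,440,330),3.3);snap("side","s31",(250,230,410,320),5)
E
```

```text
t 45.6 pos [0.5777 0.1296 0.0584] zaxis [ 2.3e-03 -2.0e-04 -1.0e+00] jaw -5.55 F [-0.1 -0.6  0.2] gap 0.0238 q [ 0.05  0.65 -0.43  1.82  0.38  0.75 -0.68]
```

View pics/w31.png

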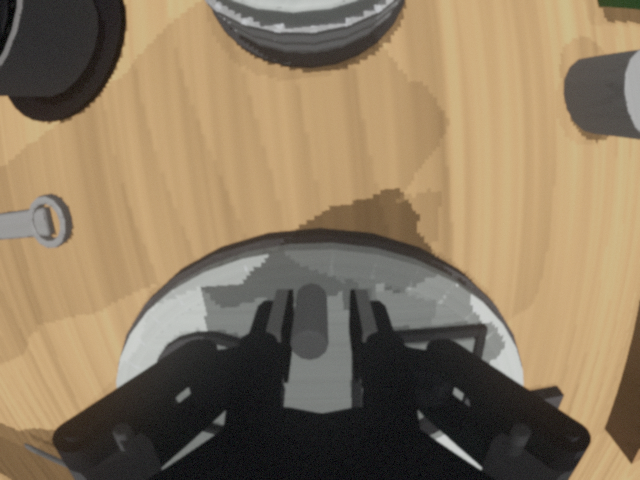

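View pics/t31.png

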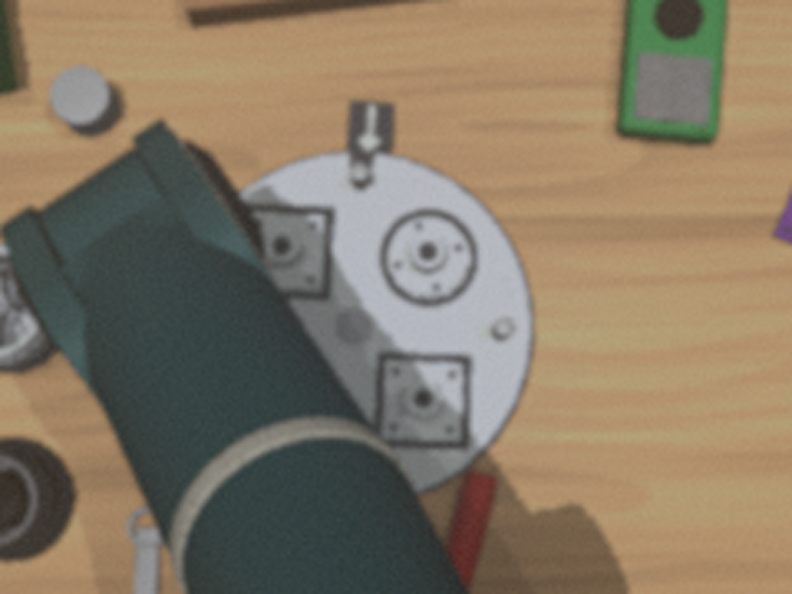

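View pics/s31.png

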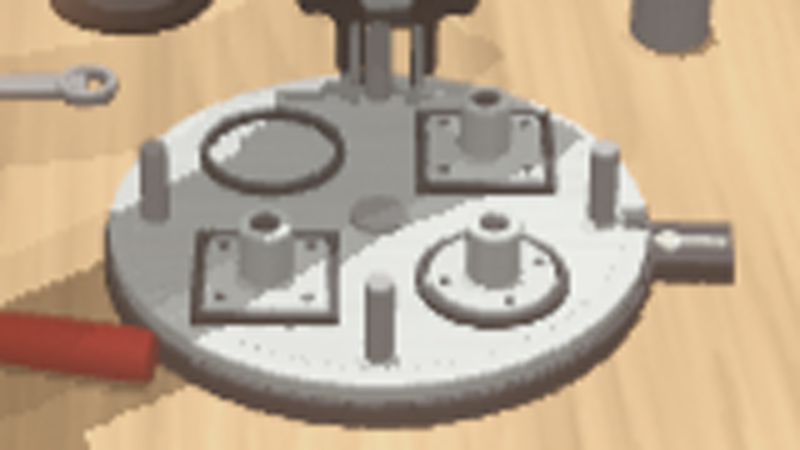

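```bash
python3 - <<'E'
from h import *
f=lambda a,b:(200+(a+.5)/3.3-.5,150+(b+.5)/3.3-.5)
im=cv2.imread("pics/t31.png")
cv2.imwrite("pics/t31c.png",cv2.resize(im[90:250,280:440],None,fx=4,fy=3.7,interpolation=2))
c=np.array([.5652,.0223])
for nm,q,z in [("hub",(352,327),.024),("tip",(370,150),.012),("arrow tail",(374,108),.012),("post+x",(361,174),.064),("post-y",(503,328),.064),("rb",(429,257),.028),("sb",(424,400),.028)]:
    P=plane("top",f(*q),z)[:2];d=P-c;print(nm,P,np.hypot(*d),np.degrees(np.arctan2(d[1],d[0])))
E
```

```text
hub [0.56506294 0.02392112] 0.0016269078235788413 94.8327870990613
tip [0.6996571  0.00813913] 0.1352007442666183 -6.012161483728384
arrow tail [0.73181372 0.00445427] 0.16756671066716905 -6.113552395622112
post+x [0.67165149 0.01409183] 0.10676747971770104 -4.409190026044842
post-y [ 0.55800377 -0.08481544] 0.10735689724584897 -93.84347094449805
rb [ 0.61520182 -0.03397034] 0.07527637526128018 -48.37571347643521
sb [ 0.50991502 -0.0277123 ] 0.07454971085278685 -137.86664397525553
```

View pics/t31c.png

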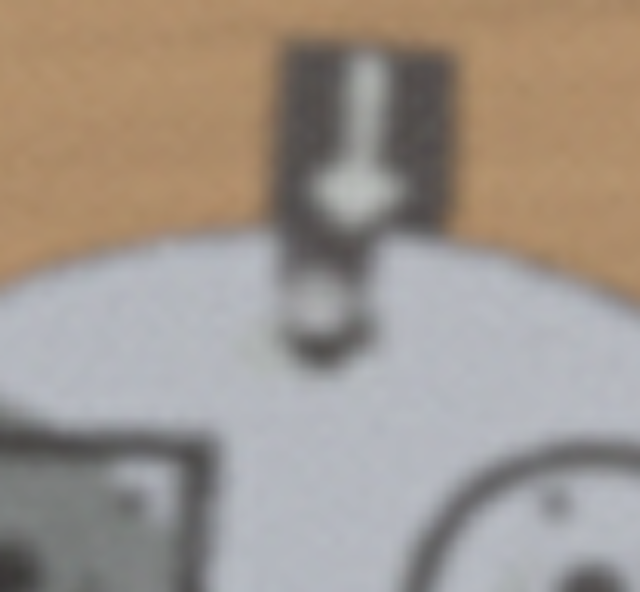

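apply_moves([
  [0,0,-0.014,0.15,-0.02,0,2.4],
  [0,0,-0.028,0.3,-0.04,0,2.4],
  [0,0,-0.042,0.43,-0.06,0,2.4],
  [0,0,-0.042,0.43,-0.06,0,2.4],
  [0,0,-0.042,0.43,-0.06,0,2.4],
])

```text
clock: 46.25
position: [0.582, 0.129, 0.0585]
orientation: [2.369, 2.061, 0.002]
contact_force: [-0.0, 0.6, -0.0]
finger_gap: 0.024
```

```bash
python3 - <<'E'
from cov import *
info()
im,p=snap("top","t32",(200,150,440,330),3.3)
cv2.imwrite("pics/t32c.png",cv2.resize(im[175:225,285:335],None,fx=12,fy=12,interpolation=2))
E
```

```text
t 46.25 pos [0.582  0.129  0.0585] zaxis [ 2.3e-03 -2.0e-04 -1.0e+00] jaw -7.95 F [-0.   0.6 -0. ] gap 0.024 q [ 0.05  0.66 -0.42  1.81  0.37  0.75 -0.71]
```

View pics/t32c.png

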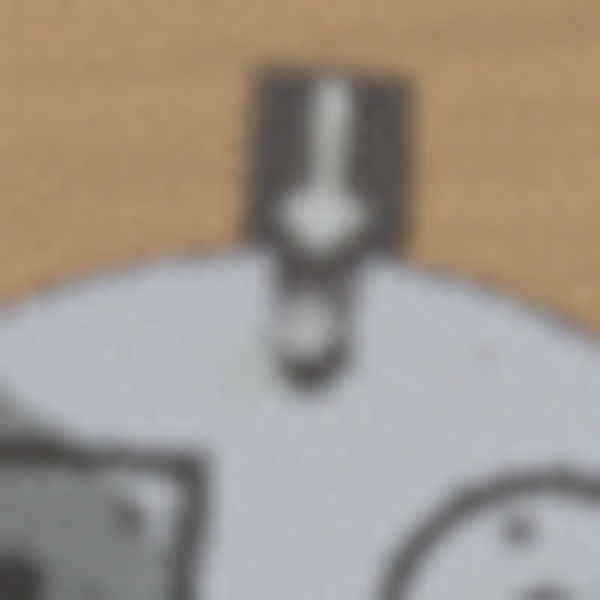

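View pics/t32.png

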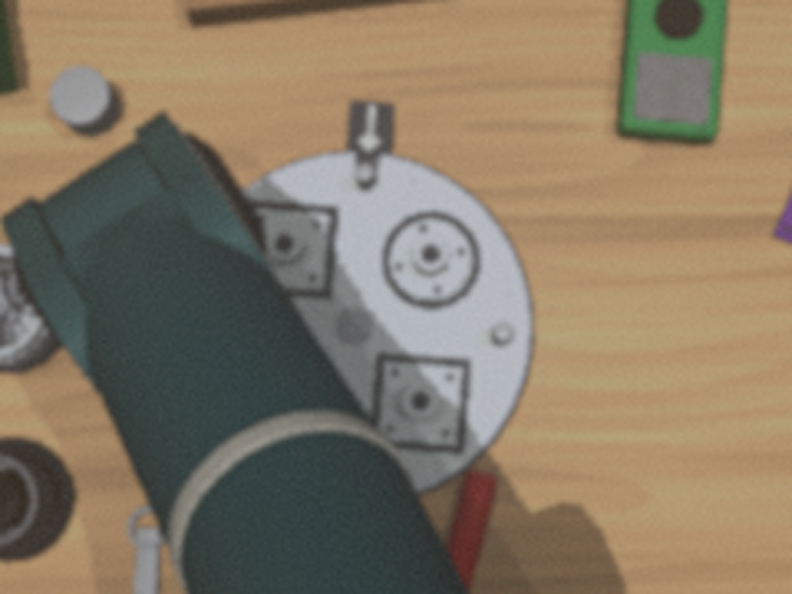

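apply_moves([
  [0,0,0,-0.15,0.02,0,2.4],
  [0,0,0,-0.35,0.05,0,2.4],
  [0,0,0,-0.4,0.05,0,2.8],
  [0,0,0,-0.4,0.05,1.5,2.8],
  [0,0,0,-0.4,0.05,5,2.8],
  [0,0,0,-0.4,0.05,9,2.8],
  [0,0,0,-1,-3,13,2.8],
  [0,0,0,-2,-7,15,2.8],
  [0,0,0,-3,-11,17,2.8],
  [0,0,0,-3,-15,18,2.8],
  [0,0,0,-3,-19,18,2.8],
  [0,0,0,-3,-23,18,2.8],
  [0,0,0,-3,-27,18,2.8],
  [0,0,0,-3,-31,18,2.8],
  [0,0,0,-3,-34,18,2.8],
  [0,0,0,-3,-34,18,2.8],
])

```text
clock: 47.9
position: [0.5511, -0.2156, 0.2393]
orientation: [2.374, 2.054, 0.001]
contact_force: [-1.7, -0.6, -0.1]
finger_gap: 0.0278
```

```bash
python3 - <<'E'
from cov import *
info()
im,p=snap("top","t33")
cv2.imwrite("pics/t33c.png",cv2.resize(im[170:310,240:380],None,fx=4,fy=4,interpolation=2))
cv2.imwrite("pics/t33m.png",cv2.resize(im[175:225,285:335],None,fx=12,fy=12,interpolation=2))
snap("wrist","w33");im,p=snap("side","s33")
E
```

```text
t 47.9 pos [ 0.5511 -0.2156  0.2393] zaxis [ 0.0025 -0.0016 -1.    ] jaw -8.26 F [-1.7 -0.6 -0.1] gap 0.0278 q [ 0.63  0.4  -0.4   1.71  0.18  1.06  0.03]
```

View pics/t33c.png

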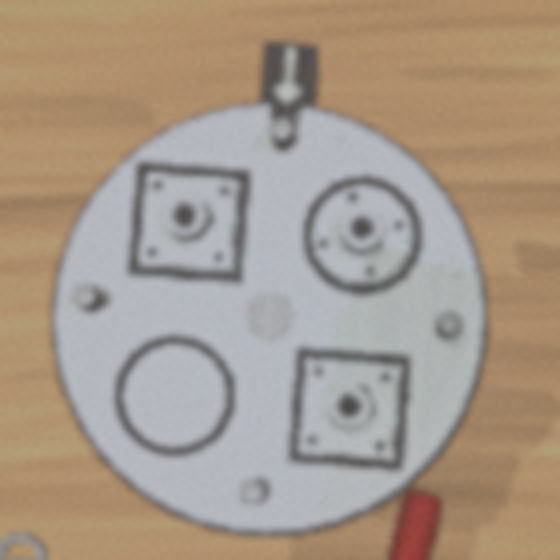

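View pics/t33m.png

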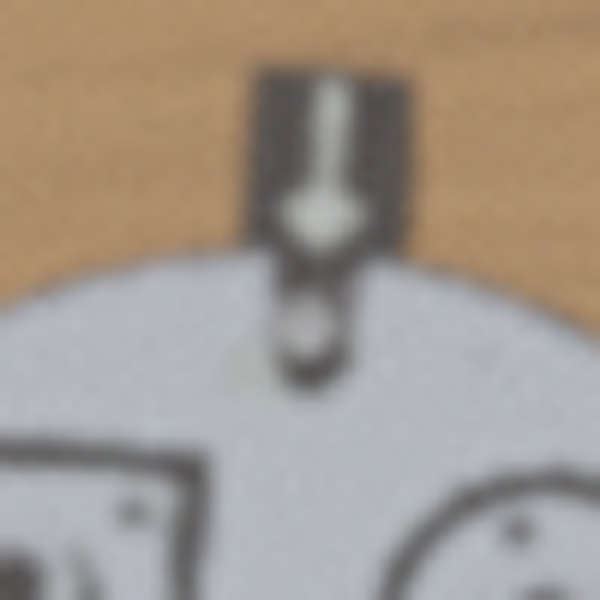

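View pics/w33.png

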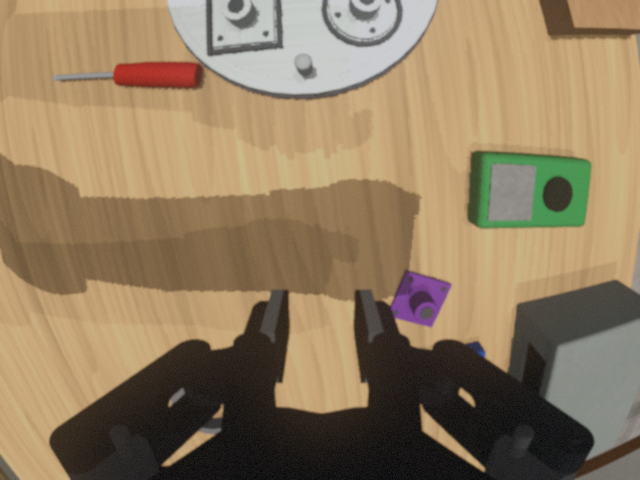

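View pics/s33.png

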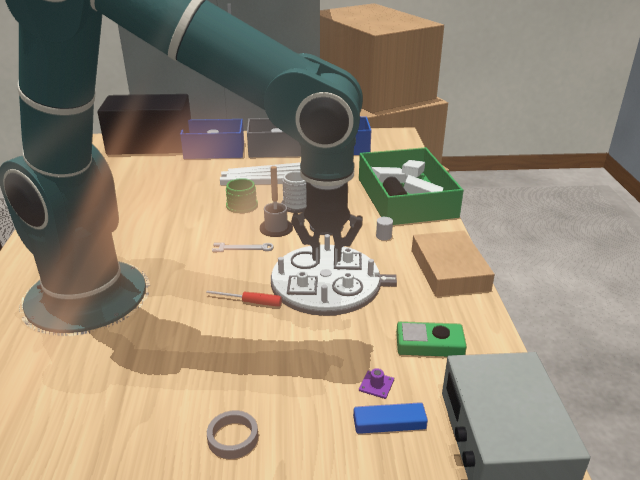

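```bash
python3 - <<'E'
from h import *
f=lambda a,b:(240+(a+.5)/4-.5,170+(b+.5)/4-.5)
ang=lambda a,b,z:np.degrees(np.arctan2(*((plane("top",f(*a),z)-plane("top",f(*b),z))[[1,0]])))
print("sq",ang((189,222),(351,408.5),.028)-45,"rd",ang((363,235),(175,395),.028)+45)
print("sq a sides",ang((140,164),(130,272),.028),ang((248,173),(238,280),.028),"sq b",ang((302,350),(292,460),.028),ang((409,357),(400,467),.028))
print("posts x",ang((284,129),(259,490),.064),"y",ang((92,297),(449,326),.064)-90)
im=cv2.imread("pics/t33.png");
C=(np.mean([plane("top",f(*q),.028)[:2] for q in [(189,222),(351,408.5),(363,235),(175,395)]],0));print(C)
g=lambda a,b:(285+(a+.5)/12-.5,175+(b+.5)/12-.5)
for q,z in [((319,247),.012),((333,85),.012),((316,256),.022)]:
    d=plane("top",g(*q),z)[:2]-C;print(np.hypot(*d),np.degrees(np.arctan2(d[1],d[0])))
E
```

```text
sq -5.370605719166981 rd -5.712306699361285
sq a sides -5.927859789741136 -6.327965746852812 sq b -6.411291748645184 -6.243178694393121
posts x -5.073391140673549 y -6.00052189098929
[0.56571793 0.02210938]
0.13449655714602698 -5.273421513164224
0.16880540252860035 -5.4283518701399505
0.13056903527882024 -5.225020682578393
```

```bash
python3 -c "
from cell import arm
print(arm.finish_job())"
```

```text
the job is handed in; nothing more can be done
None
```

I've carried out the job as asked and handed it in at about 48 s on the clock, with the gripper clear of everything.

- **Scrubbing:** I scrubbed the tall housing first, then the short one, with three strokes each. The brush was then released and stands upright in its pot.
- **Covers:** Two silver square covers and one round cover were on the bench; I saw no second round cover. Each lies flat, boss up, in a nest of its own shape, leaving one round nest empty. The round cover was knocked aside during the run, so I found it again before picking it up. I left the purple look-alike cover and the green look-alike housing alone.
- **Dial:** I pushed the table about 40° clockwise by one post. In the last top view the notch and the white mark are in line to within about 0.5°.

**Checks that disagreed:**
- **Stroke depth:** The brush sat 2–3 mm higher in the grip than I first assumed, and it slipped a little more later. The first two tall strokes stopped about 2–4 mm above the floor and the third touched it. The short-housing strokes stopped roughly 1–4 mm above the floor.
- **Dial angle:** Different features of the dial gave angles from -5.1° to -6.4°, and my readings of the mark ran from -5.3° to -6.1°. Notch against mark read directly agreed best, at -5.2° and -5.3°.

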